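# Stand the sample bottle on the inspection turntable and turn it once round past the camera

### The job

The square amber bottle has fallen over on the bench: stand it upright, cap up, in the middle of the round rubber pad of the inspection turntable and let go of it. Then turn the turntable exactly one full turn, either way (the upright crank handle is there for that), so that the camera sees the bottle from all sides, and leave the handle lined up with the pointer where it started, the bottle still standing on the pad. Leave the other things on the bench where they are.

Things in the scene. Friction and masses are not known exactly. Their poses are not given: they have to be found in the camera images.
- bottle: square amber bottle, paper label, round white cap, about 0.22 kg, lying on a flat side at the start. Body 52 x 52 mm in section, 70 mm long, then a 9 mm shoulder, then the cap, 34 mm wide, 21 mm long; 100 mm in all. Origin: on its long axis, mid-length of the square body, 35 mm from the base. x axis: from base to cap; y and z: square to the flat sides.
- bottle_base (a point): centre of the bottle's base (flat underside when it stands)
- bottle_cap (a point): centre of the end of the bottle's cap, 100 mm from the base
- rotator: fixed grey base of the turntable. Origin: on its vertical axis, at bench height. x axis: towards the small white camera beyond the disc (lens front 153 mm from the axis, housing to 233 mm, 60 mm wide, top 110 mm above the bench). A dark steel pointer stands at the disc's edge, 60 degrees counter-clockwise from the camera seen from above, 119 to 145 mm from the axis, 39 mm high.
- pad (a point): centre of the top of the rubber pad, on the turntable's axis, 34 mm above the bench. The pad is a dark disc 90 mm in diameter and 2 mm thick on the aluminium turntable disc (230 mm in diameter, its top 32 mm above the bench).
- handle_top (a point): centre of the top end of the crank handle, 117 mm above the bench: an upright black round bar, 22 mm in diameter and 80 mm tall, standing on the disc 90 mm from the axis. The bar also spins on its own axis with light friction, so it can be held with fixed fingers while it goes round.
- pointer_tip (a point): inner tip of the fixed pointer, 119 mm from the axis; the handle is lined up when it lies on the line from the axis to this tip
- turntable (a joint): angle of the turntable, rad, counter-clockwise seen from above; 0 when the handle is lined up with the pointer. It counts on past a turn (one full turn is 6.28 or -6.28), has no stops, and is stiff enough to stay where it is left (about 1 N at the handle turns it).
- beaker: bystander: open glass beaker, 72 mm wide, 90 mm tall; origin: middle of its underside
- dish: bystander: shallow glass dish, 90 mm wide, 16 mm high; origin: middle of its underside
- stopper: bystander: small dark rubber stopper, 32 mm wide, 30 mm tall, standing; origin: middle of its underside
- round_bottle: bystander: round amber bottle, upright, 56 mm wide, 120 mm tall; origin: middle of its underside
- spatula: bystander: thin steel double-ended laboratory spatula lying flat, 180 x 16 x 4 mm; origin: middle of its underside
- vial_rack: bystander: wooden block, 90 x 200 x 40 mm, with glass vials standing up to 90 mm above the bench; origin: middle of its underside

How it is judged (in metres and radians):
On the way, in this order (a step that is already met when the one before it is completed fails the run):
1. the bottle stands upright and released in the middle of the pad, the turntable not yet turned (angle between bottle's own x axis and vertical below 0.12 rad and z of bottle_cap in the frame of pad above 0.09 m and z of bottle_base in the frame of pad below 0.006 m and horizontal distance between bottle_base and pad below 0.018 m and contact force between the fingers and bottle below 0.05 N and value of joint turntable between -0.5 and 0.5 rad), for 0.3 s.
2. the turntable passes half a turn, the bottle standing on the pad and not held (angle between bottle's own x axis and vertical below 0.12 rad and z of bottle_cap in the frame of pad above 0.09 m and z of bottle_base in the frame of pad below 0.006 m and horizontal distance between bottle_base and pad below 0.018 m and contact force between the fingers and bottle below 0.05 N and (value of joint turntable above 3 rad or value of joint turntable below -3 rad) and value of joint turntable between -5 and 5 rad), for 0.05 s.
At the end, for the whole second after the job is handed in: The turntable has made one full turn from its start, either way, and the handle is back within 0.16 rad of the pointer (turntable angle 6.28 or -6.28, +/-0.16); the bottle stands cap up on the pad (tilt under 0.12 rad), its base's centre within 18 mm of the pad's centre; both are at rest (angle between bottle's own x axis and vertical below 0.12 rad and z of bottle_cap in the frame of pad above 0.09 m and z of bottle_base in the frame of pad below 0.006 m and horizontal distance between bottle_base and pad below 0.018 m and (value of joint turntable between 6.1232 and 6.4432 rad or value of joint turntable between -6.4432 and -6.1232 rad) and velocity of joint turntable between -0.05 and 0.05 rad/s and linear speed of bottle below 0.02 m/s); the robot touches nothing.
It fails at once if another thing on the bench is moved by more than 30 mm (distance of any of beaker, dish, stopper, round_bottle, spatula, vial_rack from where it was at the start of the episode above 0.03 m).
It also fails if it takes over 72 s, if anything falls off the work surface, if the arm or the gripper's body presses on something with over 40 N, if the wrist force passes 120 N, or if a joint passes its speed limit or range.

### The arm

A 6-joint arm with a two-finger parallel gripper is mounted at the origin on the work surface. World frame = base frame: x ahead of the robot, y to its left, z up, the work surface at z = 0. Lengths are in m, angles in degrees, forces in N, time in s.
With the tool pointing down it reaches from about 0.25 to 0.85 m from the base axis. Payload 12.5 kg.
Tool frame: the origin (TCP) lies at the very end of the fingers, on their centre line; the grasp point (between the pads) lies 19 mm behind it (ctrl.tcp_to_grasp is the distance from the TCP to the grasp point, in m); y points along the fingers, x is the direction in which the jaws open and shut, and the axes are right-handed (so a half turn about y gives the same grasp; the last joint's range is limited). The gripper opens to 93 mm and grips with 3 to 60 N. Pads are 15 mm wide; open, the fingers measure 128 mm over their backs; the gripper's body (75 mm by 188 mm) begins 65 mm behind the grasp point.
Start: joints at [-72.857, 20.094, 94.641, -0, 65.266, -4.847], TCP at [0.206, -0.51, 0.219] pointing down, gripper open.
Joint ranges: [-157.81, 157.81], [-45, 120.19], [0.68, 151.7], [-89.99, 269.99], [4.06, 180], [-164.3, 164.3]. Speed limits (degrees/s): [127.2, 127.2, 159.86, 180, 180, 180].

### API

Orientations are given as [roll, pitch, yaw] about the fixed x, y, z axes, in that order (R = Rz(yaw) Ry(pitch) Rx(roll)).
In Python, from rig import ctrl, read_camera, camera_info, order gives the robot as it stands. The module is installed in compiled form; this text tells all that it offers.
- The arm moves only by the tool play_rows, never from a script. Its argument "series" is a list of rows, each an object of numbers: "dx", "dy", "dz": the shift along the tool's x, y, z in mm; "roll": the turn about the tool's y in degrees. A call has 1 to 20 rows; each row is the pose to reach, as a shift and turn from the pose measured when the call began, along the tool's axes at that moment; what a row does not reach only later rows make up. A row lasts 1/10 s, in which the tool goes at most 50 mm and 8.59 degrees, less where a joint would pass 70% of its speed; a pose out of reach is approached as far as the arm can. A call with a gripper value outside its range is refused whole. "hand" is the opening, from 0 (shut) to 1 (fully open), set as the call begins (left out, the last holds). The fingers move at their own pace and stop on an object; the grip force is fixed at half the most. Time passes only in rows, so rows that repeat a pose let the fingers close. It gives the time, the measured TCP pose, the force and the opening at its end, in the units of the state.
- ctrl.read_state(): the state, without advancing time (a new reading comes with each control period).
- read_camera(name): name is "scene" or "top" or "wrist"; returns the picture (400x640x3 uint8, blue, green, red); there is no depth.
- camera_info(name): a dict with "camera_matrix" (3x3 intrinsics, pixels), "pose" (4x4, takes a point from camera to world coordinates); the wrist camera has in their place "tool_from_camera" (4x4, takes a point from camera to tool coordinates, whose origin is the TCP and whose axes are the tool frame's). Camera axes: x right, y down, z forward; pixel columns grow to the right and rows downward; lengths in m; the calibration is good to about 2 mm. A picture is of the moment at which its call begins: read the wrist's pose just before it. camera_info takes no time and is no camera call.
- order.sign_off(): hands the job in, once; it reports no verdict.
The state is a dict: "t": time; "joint_positions": joint angles; "joint_vel": joint speeds; "tau": joint torques, N m; "tcp_pos": TCP position; "orientation": TCP orientation; "force": force on the tool from outside, world axes, zero at the start; "wrist_torque": the same for the moment, N m; "width": finger opening in m.
Only numpy, scipy, OpenCV 4.12 (cv2) and the standard library are available. Lean on these libraries where they do the work, as an engineer would, in place of code of your own. Each camera call takes 0.05 s, during which the arm holds its last target.

## Working session

There is one attempt and no reset: what is moved stays moved. The work goes in short steps, Python scripts to look and compute and a tool call to move; the robot and the scene stay as the last step left them, time stands still between calls to the robot, and variables do not carry over. Pictures are saved under pics/ and viewed, and the job is handed in when it is done.

Besides the shell and the picture viewer there is one more tool, called as name(argument=value, ...), one argument or row to a line, values as JSON. play_rows: Moves the arm, as the interface text tells. Its arguments: {"type":"object","properties":{"series":{"type":"array","items":{"type":"object","properties":{"dx":{"type":"number"},"dy":{"type":"number"},"dz":{"type":"number"},"roll":{"type":"number"}}}},"hand":{"type":"number"}},"required":["series"]}

```bash
mkdir -p pics
python3 - <<'E'
from rig import ctrl, read_camera, camera_info, order
import cv2,numpy as np
np.set_printoptions(precision=4,suppress=True)
print(ctrl.read_state(), ctrl.tcp_to_grasp)
for n in ["scene","top","wrist"]:
    print(n,camera_info(n)); cv2.imwrite(f"pics/{n}0.png",read_camera(n))
E
```

```text
{'t': 0.0, 'joint_positions': array([-72.8562,  20.1248,  94.6761,   0.0004,  65.2635,  -4.8462]), 'joint_vel': array([ 0.1141, -0.072 , -0.0331, -0.0212,  0.0777,  0.0322]), 'tau': array([  0.0003, -49.7319, -28.5256,   0.07  ,   0.0257,  -0.0001]), 'tcp_pos': array([ 0.2059, -0.5097,  0.2181]), 'orientation': array([-89.9942,   0.0641, -68.0102]), 'force': array([0.161 , 0.5913, 0.6357]), 'wrist_torque': array([-0.018 ,  0.0048,  0.0057]), 'width': 0.0934065627673872} 0.0188
scene {'camera_matrix': array([[386.3725,   0.    , 311.6609],
       [  0.    , 386.3725, 201.2219],
       [  0.    ,   0.    ,   1.    ]]), 'pose': array([[-0.6165,  0.4814, -0.623 ,  1.2123],
       [ 0.7873,  0.3658, -0.4963,  0.6291],
       [-0.011 , -0.7965, -0.6046,  0.752 ],
       [ 0.    ,  0.    ,  0.    ,  1.    ]])}
top {'camera_matrix': array([[448.998 ,   0.    , 315.5303],
       [  0.    , 448.998 , 204.0447],
       [  0.    ,   0.    ,   1.    ]]), 'pose': array([[-0.0146, -0.9918,  0.1269,  0.3789],
       [-0.9999,  0.0146, -0.0007,  0.0821],
       [-0.0011, -0.1269, -0.9919,  1.2264],
       [ 0.    ,  0.    ,  0.    ,  1.    ]])}
wrist {'camera_matrix': array([[281.6593,   0.    , 319.7143],
       [  0.    , 281.6593, 202.0888],
       [  0.    ,   0.    ,   1.    ]]), 'tool_from_camera': array([[ 1.    , -0.0003,  0.0005,  0.0024],
       [-0.0006, -0.3007,  0.9537, -0.1661],
       [-0.0002, -0.9537, -0.3007,  0.0845],
       [ 0.    ,  0.    ,  0.    ,  1.    ]])}
```

View pics/top0.png

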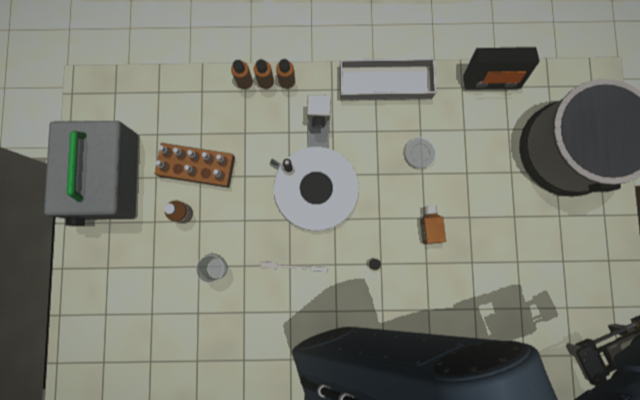

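View pics/scene0.png

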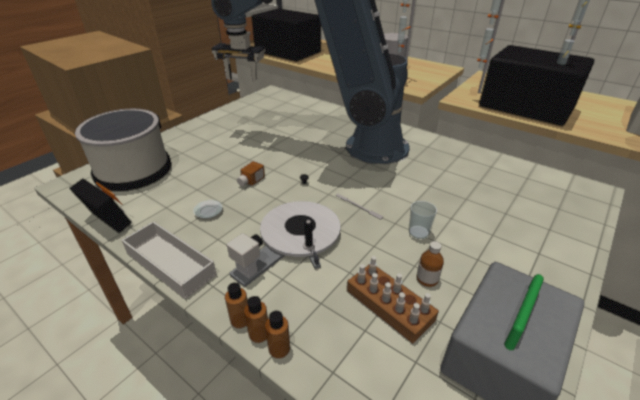

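View pics/wrist0.png

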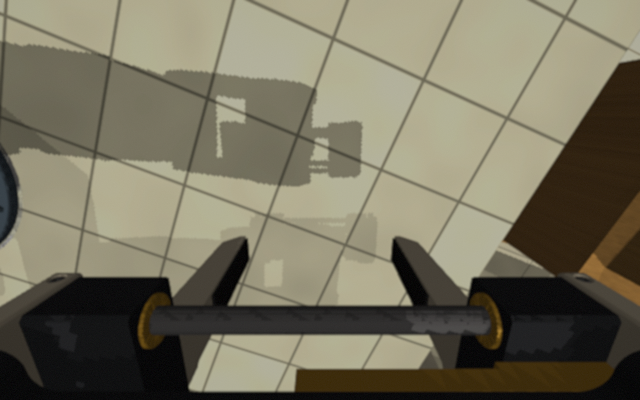

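Top view: bottle at about (433,228) with its cap towards the top of the image at (432,211), disc centre at (316,188), handle top at about (287,163), and the stopper and dish near the bottle. Next I'll measure these.

```bash
cat > h.py <<'E'
import cv2,numpy as np
from rig import ctrl, read_camera, camera_info, order
np.set_printoptions(precision=4,suppress=True)
def ray(n,uv):
    c=camera_info(n);P=np.array(c["pose"]);K=np.array(c["camera_matrix"])
    d=np.linalg.inv(K)@np.array([uv[0],uv[1],1.]);return P[:3,3],P[:3,:3]@d
def onz(n,uv,z):
    o,d=ray(n,uv);return o+d*(z-o[2])/d[2]
def tri(uvt,uvs):
    A=[];b=[]
    for n,uv in(("top",uvt),("scene",uvs)):
        o,d=ray(n,uv);d=d/np.linalg.norm(d);M=np.eye(3)-np.outer(d,d);A.append(M);b.append(M@o)
    return np.linalg.lstsq(np.vstack(A),np.hstack(b),rcond=None)[0]
def proj(n,p):
    c=camera_info(n);P=np.linalg.inv(c["pose"]);q=P[:3,:3]@p+P[:3,3];q=np.array(c["camera_matrix"])@q;return q[:2]/q[2]
E
python3 - <<'E'
from h import *
t=cv2.imread("pics/top0.png");s=cv2.imread("pics/scene0.png")
hsv=cv2.cvtColor(t,cv2.COLOR_BGR2HSV)
m=cv2.inRange(hsv,(5,120,60),(22,255,255));m[:200]=0;m[260:]=0;m[:,:400]=0;m[:,470:]=0
c=max(cv2.findContours(m,0,2)[0],key=cv2.contourArea)
r=cv2.minAreaRect(c);print(r);print([onz("top",p,.052)for p in cv2.boxPoints(r)])
# disc
g=cv2.cvtColor(t,cv2.COLOR_BGR2GRAY)
m=(hsv[...,1]<40)&(g>90);m=m.astype(np.uint8)*255;k=np.zeros_like(m);cv2.circle(k,(316,188),55,255,-1);m&=k
c=max(cv2.findContours(m,0,2)[0],key=cv2.contourArea);print("disc",cv2.minEnclosingCircle(c))
m=(g<60).astype(np.uint8)*255;k*=0;cv2.circle(k,(316,188),22,255,-1);m&=k
c=max(cv2.findContours(m,0,2)[0],key=cv2.contourArea);e=cv2.fitEllipse(c);print("pad",e,onz("top",e[0],.034))
def crop(im,x0,y0,w,h,f,name): cv2.imwrite("pics/"+name,cv2.resize(im[y0:y0+h,x0:x0+w],None,fx=f,fy=f,interpolation=cv2.INTER_CUBIC))
crop(t,250,110,200,150,4,"ct.png");crop(s,220,150,130,100,6,"cs.png")
E
```

```text
((434.0769958496094, 228.11538696289062), (28.031848907470703, 18.729244232177734), 82.87498474121094)
[array([ 0.495 , -0.2008,  0.052 ]), array([ 0.5004, -0.2499,  0.052 ]), array([ 0.4273, -0.2553,  0.052 ]), array([ 0.422 , -0.2066,  0.052 ])]
disc ((316.0, 188.0), 55.000099182128906)
pad ((315.8292541503906, 187.60565185546875), (29.864704132080078, 30.72696304321289), 95.0669937133789) [0.576  0.0797 0.034 ]
```

View pics/ct.png

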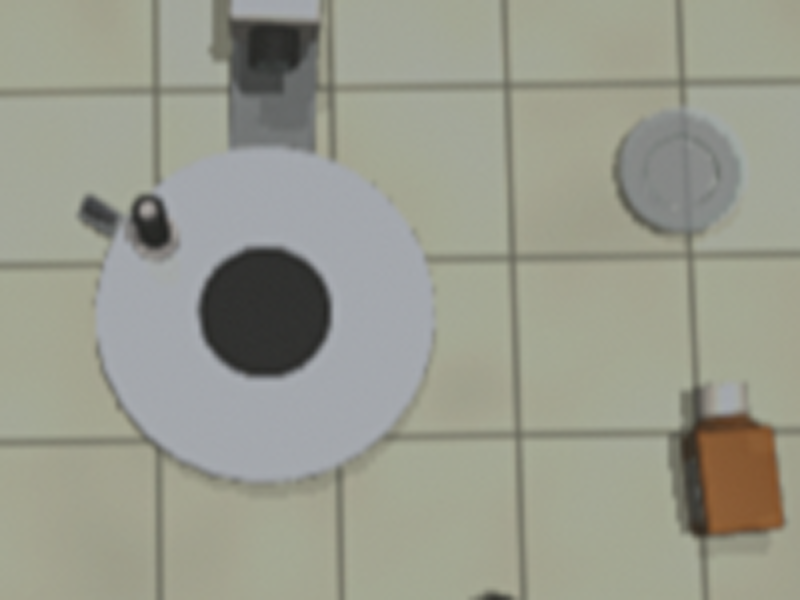

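View pics/cs.png

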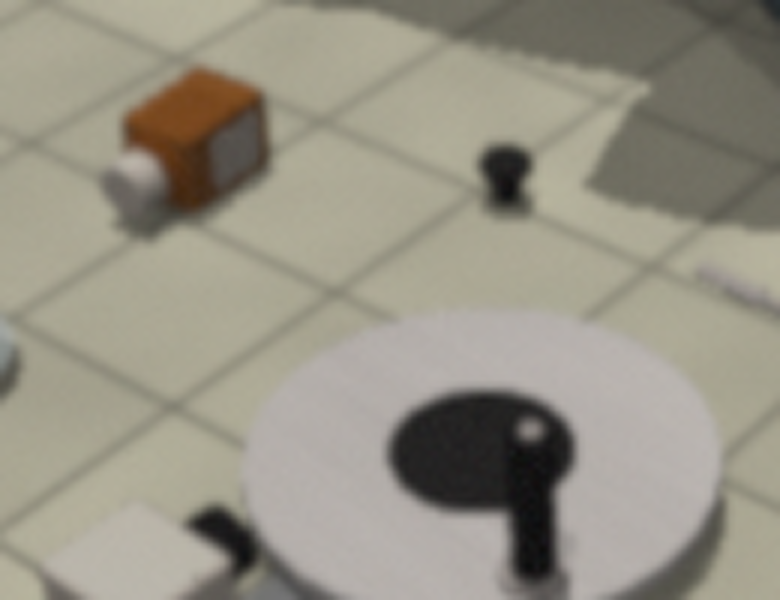

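Run:
```python
from h import *
cs=[(424.5,216.2),(443.2,216.2),(445.5,241.7),(427,243.2)]
w=[onz("top",p,.052) for p in cs];print(np.array(w),np.mean(w,0),[np.linalg.norm(w[i]-w[i-1]) for i in range(4)])
ax=(w[0]+w[1]-w[2]-w[3])[:2];print("axis",np.degrees(np.arctan2(ax[1],ax[0])))
b=(w[2]+w[3])/2;c=(w[0]+w[1])/2;print("base,shoulder",b,c)
print("cap end top",onz("top",(250+726/4,110+384/4),.040))
h=tri((287.2,161.3),(308,221.3));print("handle",h,onz("top",(287.2,161.3),.117),onz("scene",(308,221.3),.117))
# handle base ring
pad=np.array([.576,.0797]);
pt=onz("top",(250+112/4,110+224/4),.035);print("pointer",pt, np.hypot(*(pt[:2]-pad)),np.degrees(np.arctan2(*(pt[:2]-pad)[::-1])))
for q in (h,onz("top",(287.2,161.3),.117)):
  print(np.hypot(*(q[:2]-pad)),np.degrees(np.arctan2(*(q[:2]-pad)[::-1])))
print("pad scene",onz("scene",(220+482/6,150+450/6),.034))
cam=onz("top",(250+277/4,110+0/4),.11);print(cam)
for n,p in dict(dish=(419.5,153),stop=(374,264)).items(): print(n,onz("top",p,.015))
```

```text
[[ 0.4927 -0.2045  0.052 ]
 [ 0.492  -0.2536  0.052 ]
 [ 0.4251 -0.2563  0.052 ]
 [ 0.4219 -0.2078  0.052 ]] [ 0.4579 -0.2306  0.052 ] [np.float64(0.0708516045671416), np.float64(0.049109239197175795), np.float64(0.06691108482126122), np.float64(0.04851408792393946)]
axis 2.4602146349378398
base,shoulder [ 0.4235 -0.2321  0.052 ] [ 0.4924 -0.2291  0.052 ]
cap end top [ 0.5209 -0.2273  0.04  ]
handle [0.6302 0.1517 0.1167] [0.6305 0.1511 0.117 ] [0.6301 0.1525 0.117 ]
pointer [0.6365 0.1812 0.035 ] 0.11815987305796932 59.188253416723164
0.09009490745681292 53.03770734915699
0.08984914464491084 52.63687576241788
pad scene [0.5799 0.083  0.034 ]
[0.7657 0.0681 0.11  ]
dish [ 0.6716 -0.2077  0.015 ]
stop [ 0.37   -0.0728  0.015 ]
```

```bash
cat >> h.py <<'E'
from scipy.spatial.transform import Rotation as Ro
def Rt(s=None):
    s=s or ctrl.read_state();return Ro.from_euler("xyz",s["orientation"],degrees=True).as_matrix()
def go(p,yaw=None):
    s=ctrl.read_state();R=Rt(s);d=R.T@(np.array(p)-s["tcp_pos"])*1000
    r=0 if yaw is None else -((yaw-s["orientation"][2]+180)%360-180)
    print("dx %.1f dy %.1f dz %.1f roll %.2f"%(*d,r),s["t"],s["tcp_pos"],s["orientation"])
def wproj(p,s):
    T=np.array(camera_info("wrist")["tool_from_camera"]);q=Rt(s).T@(np.array(p)-s["tcp_pos"]);q=T[:3,:3].T@(q-T[:3,3]);q=np.array(camera_info("wrist")["camera_matrix"])@q;return q[:2]/q[2]
def wonz(uv,z,s):
    c=camera_info("wrist");T=np.array(c["tool_from_camera"]);R=Rt(s)
    d=R@T[:3,:3]@np.linalg.inv(c["camera_matrix"])@np.array([uv[0],uv[1],1.]);o=s["tcp_pos"]+R@T[:3,3]
    return o+d*(z-o[2])/d[2]
E
python3 -c "
from h import *
go([.512,-.228,.12],-87.3)"
```

```text
dx -146.6 dy 98.4 dz 389.3 roll 19.29 0.15 [ 0.2059 -0.5098  0.2183] [-89.9971   0.0476 -68.0115]
```

play_rows(
  series=[
    {"dx":-15,"dy":10,"dz":40,"roll":2},
    {"dx":-30,"dy":20,"dz":80,"roll":6},
    {"dx":-47,"dy":32,"dz":125,"roll":11},
    {"dx":-64,"dy":43,"dz":170,"roll":16},
    {"dx":-81,"dy":54,"dz":215,"roll":19.3},
    {"dx":-98,"dy":66,"dz":260,"roll":19.3},
    {"dx":-115,"dy":77,"dz":305,"roll":19.3},
    {"dx":-132,"dy":88,"dz":350,"roll":19.3},
    {"dx":-142,"dy":95,"dz":377,"roll":19.3},
    {"dx":-146.6,"dy":98.4,"dz":389.3,"roll":19.3},
    {"dx":-146.6,"dy":98.4,"dz":389.3,"roll":19.3},
    {"dx":-146.6,"dy":98.4,"dz":389.3,"roll":19.3},
  ],
  hand=1,
)

```text
t: 1.35
tcp_pos: [0.5113, -0.2287, 0.1201]
orientation: [-90.0, 0.0, -87.3]
force: [-0.1, 0.1, 0.0]
width: 0.0929
```

```bash
python3 -c "
from h import *
s=ctrl.read_state();im=read_camera('wrist');cv2.imwrite('pics/w1.png',im)
print(s['t'],s['tcp_pos'],s['orientation'],s['force'],s['joint_positions'])
print(wproj([.512,-.228,.043],s),wproj([.4235,-.232,.052],s),wproj([.578,.081,.034],s),wproj([.63,.152,.117],s))
"
```

```text
1.35 [ 0.5113 -0.2287  0.1201] [-90.0275   0.0403 -87.3271] [-0.0569  0.1261  0.014 ] [-28.8715  28.0227  98.1358   0.0247  53.8861  58.441 ]
[316.5734 210.3383] [316.658  298.9416] [-39.4703 118.5377] [-406.9471   10.3717]
```

View pics/w1.png

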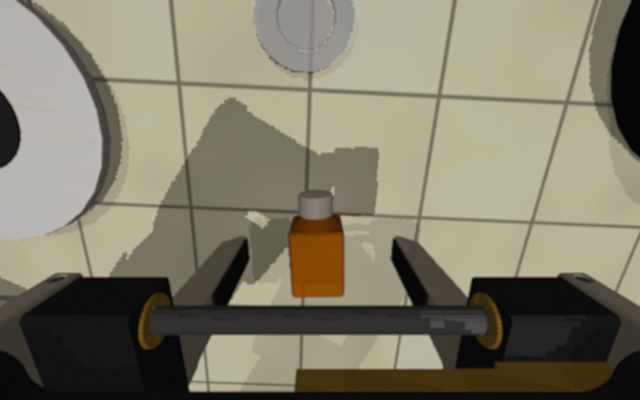

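```bash
python3 -c "
from h import *
go([.5145,-.228,.016],-87.3)"
```

```text
dx -0.8 dy 104.3 dz 3.4 roll -0.07 1.4 [ 0.5112 -0.229   0.1203] [-90.0125   0.0349 -87.3722]
```

play_rows(
  series=[
    {"dx":-0.8,"dy":25,"dz":3},
    {"dx":-0.8,"dy":55,"dz":3},
    {"dx":-0.8,"dy":80,"dz":3.4},
    {"dx":-0.8,"dy":96,"dz":3.4},
    {"dx":-0.8,"dy":104,"dz":3.4},
    {"dx":-0.8,"dy":104,"dz":3.4},
    {"dx":-0.8,"dy":104,"dz":3.4},
  ],
)

```text
validation failed for argument at $.se...
```

play_rows(
  series=[
    {"dx":0},
    {"dx":0},
    {"dx":0},
    {"dx":0},
    {"dx":0},
    {"dx":0},
    {"dx":0},
    {"dx":0},
  ],
  hand=0,
)

```text
validation failed for argument at $.se...
```

The rows seem to need all four fields, since the first call had them and was accepted.

play_rows(
  series=[
    {"dx":-0.8,"dy":25,"dz":3,"roll":0},
    {"dx":-0.8,"dy":55,"dz":3,"roll":0},
    {"dx":-0.8,"dy":80,"dz":3.4,"roll":0},
    {"dx":-0.8,"dy":96,"dz":3.4,"roll":0},
    {"dx":-0.8,"dy":104,"dz":3.4,"roll":0},
    {"dx":-0.8,"dy":104,"dz":3.4,"roll":0},
    {"dx":-0.8,"dy":104,"dz":3.4,"roll":0},
  ],
)

```text
t: 2.1
tcp_pos: [0.5147, -0.2287, 0.0172]
orientation: [-90.0, -0.0, -87.4]
force: [-0.5, 0.5, -0.4]
width: 0.0929
```

play_rows(
  series=[
    {"dx":0,"dy":0,"dz":0,"roll":0},
    {"dx":0,"dy":0,"dz":0,"roll":0},
    {"dx":0,"dy":0,"dz":0,"roll":0},
    {"dx":0,"dy":0,"dz":0,"roll":0},
    {"dx":0,"dy":0,"dz":0,"roll":0},
    {"dx":0,"dy":0,"dz":0,"roll":0},
    {"dx":0,"dy":0,"dz":0,"roll":0},
    {"dx":0,"dy":0,"dz":0,"roll":0},
  ],
  hand=0,
)

```text
t: 2.9
tcp_pos: [0.5147, -0.2287, 0.0172]
orientation: [-90.0, 0.0, -87.4]
force: [-0.1, 1.4, 0.2]
width: 0.0337
```

play_rows(
  series=[
    {"dx":0,"dy":-8,"dz":-3,"roll":0},
    {"dx":0,"dy":-15,"dz":-6,"roll":0},
    {"dx":0,"dy":-22.4,"dz":-9.8,"roll":0},
    {"dx":0,"dy":-29,"dz":-14,"roll":0},
    {"dx":0,"dy":-35.5,"dz":-19,"roll":0},
    {"dx":0,"dy":-41.5,"dz":-25,"roll":0},
    {"dx":0,"dy":-47,"dz":-31,"roll":0},
    {"dx":0,"dy":-52,"dz":-38,"roll":0},
    {"dx":0,"dy":-56,"dz":-44.7,"roll":0},
    {"dx":0,"dy":-56,"dz":-44.7,"roll":0},
  ],
)

```text
t: 3.9
tcp_pos: [0.4694, -0.2308, 0.0736]
orientation: [-90.0, -0.0, -87.4]
force: [-0.2, 0.3, -1.8]
width: 0.0333
```

```bash
cat >> h.py <<'E'
def snap(tag,sc=None,tc=None):
    for n,c in(("scene",sc),("top",tc)):
        if c is None: continue
        x,y,w,h,f=c;im=read_camera(n)[y:y+h,x:x+w];cv2.imwrite(f"pics/{tag}_{n}.png",cv2.resize(im,None,fx=f,fy=f,interpolation=cv2.INTER_CUBIC))
E
python3 -c "
from h import *
snap('a',(180,110,130,100,5))"
```

```text
(no output)
```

View pics/a_scene.png

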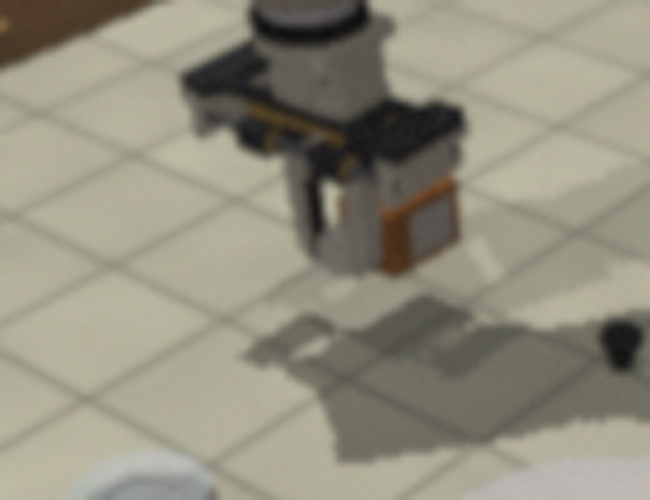

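The bottle stayed level in the grip: the cap is clamped at about px (335,205) and the body is still horizontal. I'll lower it close to the bench and ease the opening to see whether it pivots.

play_rows(
  series=[
    {"dx":0,"dy":10,"dz":0,"roll":0},
    {"dx":0,"dy":20,"dz":0,"roll":0},
    {"dx":0,"dy":30,"dz":0,"roll":0},
    {"dx":0,"dy":30,"dz":0,"roll":0},
  ],
)

```text
t: 4.35
tcp_pos: [0.4689, -0.2302, 0.0414]
orientation: [-90.1, 0.1, -87.4]
force: [0.7, 0.8, -0.9]
width: 0.0331
```

play_rows(
  series=[
    {"dx":0,"dy":0,"dz":0,"roll":0},
    {"dx":0,"dy":0,"dz":0,"roll":0},
    {"dx":0,"dy":0,"dz":0,"roll":0},
    {"dx":0,"dy":0,"dz":0,"roll":0},
  ],
  hand=0.357,
)

```text
t: 4.75
tcp_pos: [0.4691, -0.2303, 0.0417]
orientation: [-90.1, 0.1, -87.4]
force: [0.3, -0.7, -1.6]
width: 0.0332
```

```bash
python3 -c "
from h import *
snap('b',(180,110,130,100,5))"
```

```text
(no output)
```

View pics/b_scene.png

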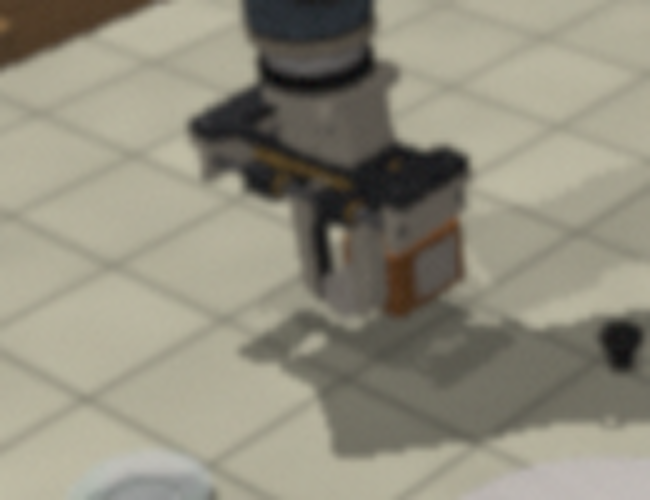

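play_rows(
  series=[
    {"dx":0,"dy":0,"dz":0,"roll":0},
    {"dx":0,"dy":0,"dz":0,"roll":0},
  ],
  hand=0.361,
)

```text
t: 5.0
tcp_pos: [0.4692, -0.2303, 0.0418]
orientation: [-90.1, 0.1, -87.4]
force: [-1.1, 0.8, -0.8]
width: 0.0337
```

play_rows(
  series=[
    {"dx":0,"dy":0,"dz":0,"roll":0},
    {"dx":0,"dy":0,"dz":0,"roll":0},
  ],
  hand=0.364,
)

```text
t: 5.2
tcp_pos: [0.4692, -0.2303, 0.0419]
orientation: [-90.1, 0.1, -87.4]
force: [-1.0, -0.0, -0.2]
width: 0.0338
```

```bash
python3 -c "
from h import *
snap('c',(180,110,130,100,5))"
```

```text
(no output)
```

View pics/c_scene.png

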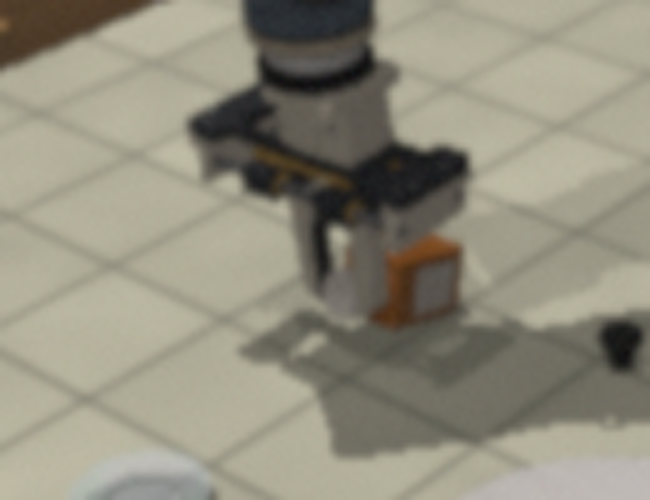

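Easing the grip to 0.364 let the bottle swing until its base edge touched the bench. I'll follow the arc upward with this soft grip.

play_rows(
  series=[
    {"dx":0,"dy":-6,"dz":-4,"roll":0},
    {"dx":0,"dy":-11,"dz":-8,"roll":0},
    {"dx":0,"dy":-16.5,"dz":-13.5,"roll":0},
    {"dx":0,"dy":-22,"dz":-20,"roll":0},
    {"dx":0,"dy":-27,"dz":-26.5,"roll":0},
    {"dx":0,"dy":-31,"dz":-33,"roll":0},
    {"dx":0,"dy":-31,"dz":-33,"roll":0},
    {"dx":0,"dy":-31,"dz":-33,"roll":0},
  ],
)

```text
t: 6.05
tcp_pos: [0.4363, -0.232, 0.0731]
orientation: [-90.0, 0.1, -87.5]
force: [1.9, -0.1, 1.6]
width: 0.0342
```

```bash
python3 -c "
from h import *
snap('d',(180,110,130,100,5))"
```

```text
(no output)
```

View pics/d_scene.png

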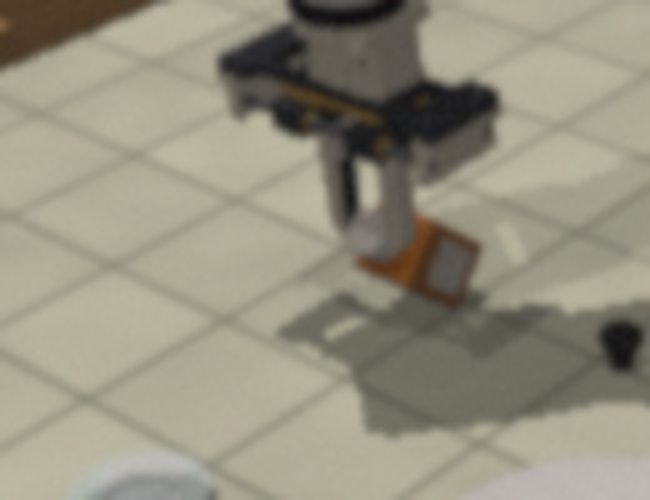

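play_rows(
  series=[
    {"dx":0,"dy":-5,"dz":-7,"roll":0},
    {"dx":0,"dy":-8,"dz":-14,"roll":0},
    {"dx":0,"dy":-11,"dz":-22,"roll":0},
    {"dx":0,"dy":-13,"dz":-30,"roll":0},
    {"dx":0,"dy":-14,"dz":-38,"roll":0},
    {"dx":0,"dy":-14,"dz":-47,"roll":0},
    {"dx":0,"dy":-13,"dz":-52,"roll":0},
    {"dx":0,"dy":-12,"dz":-57,"roll":0},
    {"dx":0,"dy":-12,"dz":-57,"roll":0},
  ],
)

```text
t: 7.0
tcp_pos: [0.3789, -0.2344, 0.0849]
orientation: [-90.1, 0.1, -87.5]
force: [0.3, 0.3, 0.5]
width: 0.0337
```

```bash
python3 -c "
from h import *
snap('e',(180,110,130,100,5))"
```

```text
(no output)
```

View pics/e_scene.png

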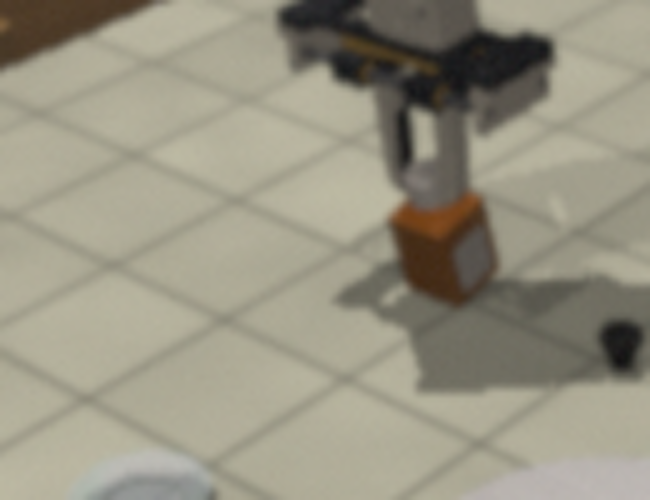

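It is now nearly upright, about 75°, with the cap between the fingertips. I'll finish the arc and release.

play_rows(
  series=[
    {"dx":0,"dy":0,"dz":-5,"roll":0},
    {"dx":0,"dy":1,"dz":-10,"roll":0},
    {"dx":0,"dy":2,"dz":-13,"roll":0},
    {"dx":0,"dy":2,"dz":-13,"roll":0},
  ],
)

```text
t: 7.45
tcp_pos: [0.3657, -0.235, 0.0828]
orientation: [-90.1, 0.1, -87.5]
force: [0.3, -0.4, 0.7]
width: 0.0339
```

play_rows(
  series=[
    {"dx":0,"dy":0,"dz":0,"roll":0},
    {"dx":0,"dy":0,"dz":0,"roll":0},
    {"dx":0,"dy":0,"dz":0,"roll":0},
    {"dx":0,"dy":0,"dz":0,"roll":0},
  ],
  hand=0.45,
)

```text
t: 7.85
tcp_pos: [0.3659, -0.235, 0.0828]
orientation: [-90.1, 0.1, -87.5]
force: [0.7, -0.2, 0.1]
width: 0.0419
```

```bash
python3 -c "
from h import *
snap('f',(180,110,130,100,5))"
```

```text
(no output)
```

View pics/f_scene.png

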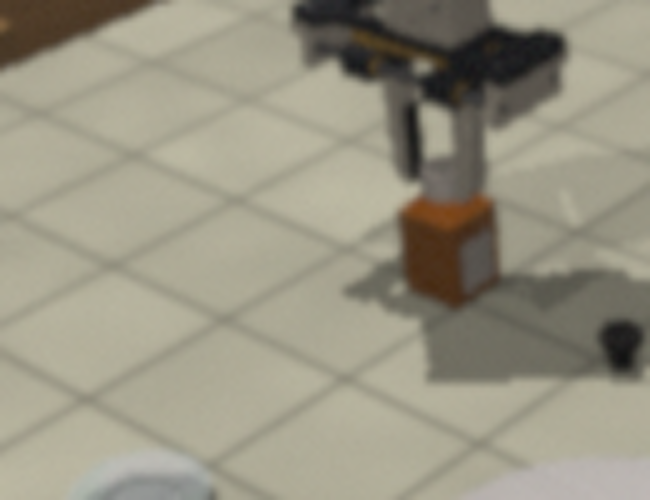

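The bottle stands upright on the bench. I'll open fully and check with the wrist camera that it is centred.

play_rows(
  series=[
    {"dx":0,"dy":0,"dz":0,"roll":0},
    {"dx":0,"dy":-10,"dz":0,"roll":0},
    {"dx":0,"dy":-20,"dz":0,"roll":0},
    {"dx":0,"dy":-20,"dz":0,"roll":0},
    {"dx":0,"dy":-20,"dz":0,"roll":0},
  ],
  hand=1,
)

```text
t: 8.4
tcp_pos: [0.3661, -0.2352, 0.1032]
orientation: [-90.0, 0.0, -87.5]
force: [-0.3, 0.5, -0.2]
width: 0.0773
```

```bash
python3 -c "
from h import *
s=ctrl.read_state();im=read_camera('wrist');cv2.imwrite('pics/w2.png',im)
print(s['t'],s['tcp_pos'],s['orientation'])
x,y,_=s['tcp_pos']
for X in (-.026,-.017,0,.017,.026): print(X,wproj([x+X,y,.1],s),wproj([x+X,y,.07],s))
snap('g',None,(370,170,120,100,6))
"
```

```text
8.4 [ 0.3661 -0.2352  0.1032] [-90.0194   0.0436 -87.4694]
-0.026 [314.8826 281.8923] [315.5103 260.3128]
-0.017 [315.3946 270.4536] [315.9637 250.0915]
0 [316.4022 247.9453] [316.8511 230.0856]
0.017 [317.4663 224.1738] [317.7815 209.1093]
0.026 [318.0541 211.0406] [318.2926 197.587 ]
```

View pics/w2.png

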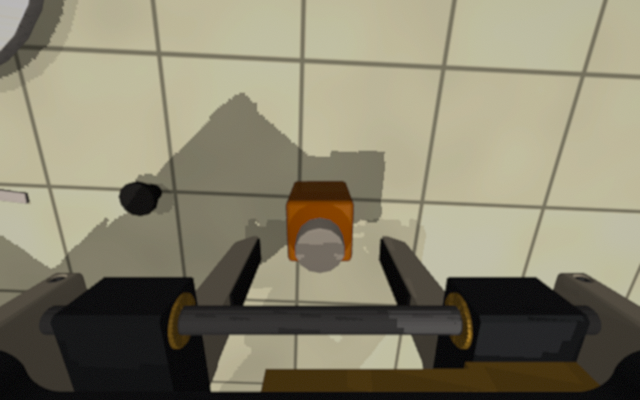

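View pics/g_top.png

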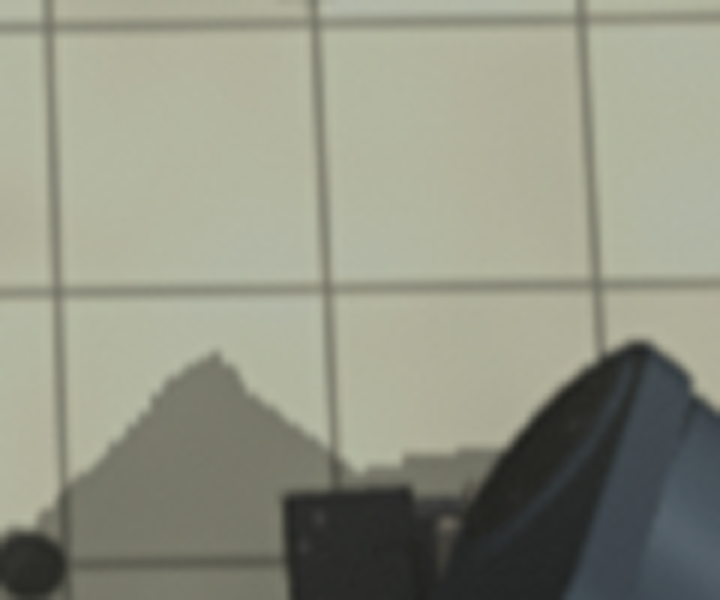

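Wrist view: the cap's top circle is centred at about (320,246), where the tool axis projects to (316,247). So the bottle is within about 3 mm of the jaw centre. I'll go down over the body and grip it.

play_rows(
  series=[
    {"dx":1.5,"dy":20,"dz":0.5,"roll":0},
    {"dx":1.5,"dy":42,"dz":0.5,"roll":0},
    {"dx":1.5,"dy":60,"dz":0.5,"roll":0},
    {"dx":1.5,"dy":70,"dz":0.5,"roll":0},
    {"dx":1.5,"dy":73,"dz":0.5,"roll":0},
    {"dx":1.5,"dy":73,"dz":0.5,"roll":0},
  ],
  hand=1,
)

```text
t: 9.1
tcp_pos: [0.3663, -0.2363, 0.0297]
orientation: [-90.1, 0.1, -87.5]
force: [0.2, -1.0, 0.3]
width: 0.0933
```

play_rows(
  series=[
    {"dx":0,"dy":0,"dz":0,"roll":0},
    {"dx":0,"dy":0,"dz":0,"roll":0},
    {"dx":0,"dy":0,"dz":0,"roll":0},
    {"dx":0,"dy":0,"dz":0,"roll":0},
    {"dx":0,"dy":0,"dz":0,"roll":0},
    {"dx":0,"dy":0,"dz":0,"roll":0},
    {"dx":0,"dy":0,"dz":0,"roll":0},
  ],
  hand=0,
)

```text
t: 9.8
tcp_pos: [0.3663, -0.2363, 0.0298]
orientation: [-90.1, 0.1, -87.5]
force: [-0.8, 1.2, 2.3]
width: 0.0518
```

```bash
python3 -c "
from h import *
s=ctrl.read_state();print(s['tcp_pos'],s['width'],s['joint_positions'])
go([.3661,-.235,.16]);go([.50,.06,.16],-36)
"
```

```text
[ 0.3663 -0.2363  0.0298] 0.05176059181960288 [-38.9645  27.0954 118.7562   0.0394  34.2844  48.4748]
dx -1.5 dy -130.2 dz -0.3 roll 0.00 9.8 [ 0.3663 -0.2363  0.0298] [-90.0871   0.1067 -87.472 ]
dx -290.3 dy -129.9 dz 146.5 roll -51.47 9.8 [ 0.3663 -0.2363  0.0298] [-90.0871   0.1067 -87.472 ]
```

```bash
python3 -c "
from h import *
go([.46,.08,.14],-87.5)
"
```

```text
dx -312.0 dy -109.8 dz 107.4 roll 0.03 9.8 [ 0.3663 -0.2363  0.0298] [-90.0871   0.1067 -87.472 ]
```

play_rows(
  series=[
    {"dx":0,"dy":-15,"dz":0,"roll":0},
    {"dx":0,"dy":-45,"dz":0,"roll":0},
    {"dx":-10,"dy":-75,"dz":3,"roll":0},
    {"dx":-30,"dy":-95,"dz":10,"roll":0},
    {"dx":-60,"dy":-107,"dz":20,"roll":0},
    {"dx":-95,"dy":-110,"dz":33,"roll":0},
    {"dx":-130,"dy":-110,"dz":45,"roll":0},
    {"dx":-165,"dy":-110,"dz":57,"roll":0},
    {"dx":-200,"dy":-110,"dz":69,"roll":0},
    {"dx":-235,"dy":-110,"dz":81,"roll":0},
    {"dx":-265,"dy":-110,"dz":91,"roll":0},
    {"dx":-290,"dy":-110,"dz":100,"roll":0},
    {"dx":-305,"dy":-110,"dz":105,"roll":0},
    {"dx":-312,"dy":-110,"dz":107,"roll":0},
    {"dx":-312,"dy":-110,"dz":107,"roll":0},
    {"dx":-312,"dy":-110,"dz":107,"roll":0},
  ],
)

```text
t: 11.4
tcp_pos: [0.4592, 0.0794, 0.1401]
orientation: [-90.1, 0.1, -87.5]
force: [-0.5, -1.7, -2.2]
width: 0.0519
```

```bash
python3 -c "
from h import *
s=ctrl.read_state();im=read_camera('wrist');cv2.imwrite('pics/w3.png',im)
print(s)
print(wproj([.578,.081,.034],s),wproj([.576,.08,.034],s),wproj([.6305,.1515,.117],s))
snap('w3',(220,100,160,120,5))
"
```

```text
{'t': 11.4, 'joint_positions': array([  4.0229,  17.6717, 111.0109,   0.1302,  51.4333,  91.42  ]), 'joint_vel': array([-0.5584, -0.1475,  0.1718, -0.0601, -0.0204,  0.07  ]), 'tau': array([  0.7674, -43.172 , -24.5527,   0.0434,  -0.074 ,   0.0309]), 'tcp_pos': array([0.4592, 0.0794, 0.1401]), 'orientation': array([-90.1185,   0.0987, -87.4785]), 'force': array([-0.4868, -1.6807, -2.2056]), 'wrist_torque': array([ 0.0233,  0.0342, -0.0296]), 'width': 0.05186205002701086}
[321.4558  73.5157] [322.4789  76.0273] [197.2746 -57.9494]
```

View pics/w3.png

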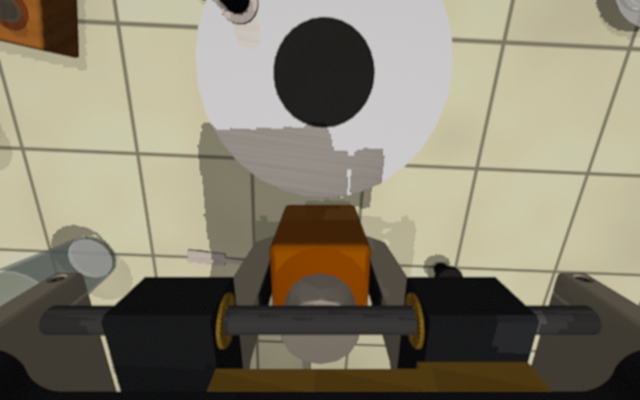

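View pics/w3_scene.png

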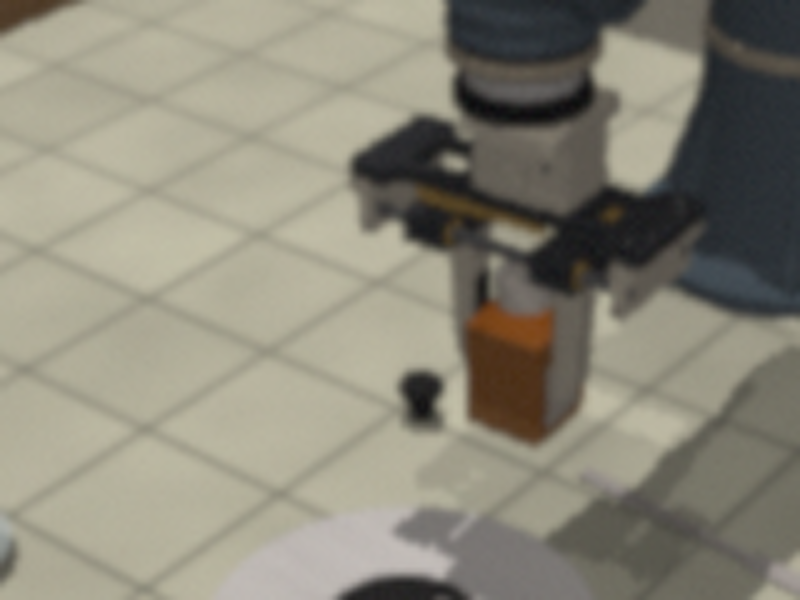

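```bash
cat > circ.py <<'E'
from h import *
def fitc(P):
    A=np.c_[2*P,np.ones(len(P))];x=np.linalg.lstsq(A,(P**2).sum(1),rcond=None)[0];return x[:2],np.sqrt(x[2]+x[0]**2+x[1]**2)
E
python3 - <<'E'
from circ import *
im=cv2.imread("pics/w3.png");g=cv2.cvtColor(im,6)
s=dict(tcp_pos=np.array([0.4592,0.0794,0.1401]),orientation=np.array([-90.1185,0.0987,-87.4785]))
m=(g<70).astype(np.uint8);k=np.zeros_like(m);k[12:132,262:386]=1;m*=k
c=max(cv2.findContours(m,0,1)[0],key=cv2.contourArea)[:,0]
P=np.array([wonz(p,.034,s)[:2] for p in c]);print(fitc(P))
# top image pad/disc circle
t=cv2.imread("pics/top0.png");g=cv2.cvtColor(t,6)
m=(g<75).astype(np.uint8);k=np.zeros_like(m);cv2.circle(k,(316,188),20,1,-1);m*=k
c=max(cv2.findContours(m,0,1)[0],key=cv2.contourArea)[:,0];print(fitc(np.array([onz("top",p,.034)[:2] for p in c])))
for b in [(263,13),(240,10)]: print(wonz(b,.037,s))
E
```

```text
(array([0.5771, 0.0791]), np.float64(0.04351442462739844))
(array([0.5763, 0.0798]), np.float64(0.04174549581177189))
[0.6213 0.1313 0.037 ]
[0.6226 0.1502 0.037 ]
```

```bash
python3 -c "
from h import *
go([.5765,.0795,.10]);go([.5765,.0795,.0650])
"
```

```text
dx 4.8 dy 39.9 dz 117.1 roll 0.00 11.5 [0.4593 0.0792 0.1401] [-90.1064   0.1005 -87.5216]
dx 4.9 dy 74.9 dz 117.2 roll 0.00 11.5 [0.4593 0.0792 0.1401] [-90.1064   0.1005 -87.5216]
```

play_rows(
  series=[
    {"dx":1,"dy":0,"dz":12,"roll":0},
    {"dx":2,"dy":5,"dz":37,"roll":0},
    {"dx":3,"dy":15,"dz":62,"roll":0},
    {"dx":4,"dy":25,"dz":87,"roll":0},
    {"dx":4.8,"dy":35,"dz":105,"roll":0},
    {"dx":4.8,"dy":40,"dz":115,"roll":0},
    {"dx":4.8,"dy":48,"dz":117,"roll":0},
    {"dx":4.8,"dy":58,"dz":117,"roll":0},
    {"dx":4.8,"dy":66,"dz":117,"roll":0},
    {"dx":4.8,"dy":71,"dz":117,"roll":0},
    {"dx":4.8,"dy":73,"dz":117,"roll":0},
    {"dx":4.8,"dy":74,"dz":117,"roll":0},
    {"dx":4.8,"dy":74,"dz":117,"roll":0},
  ],
)

```text
t: 12.8
tcp_pos: [0.5764, 0.0797, 0.0662]
orientation: [-90.1, 0.1, -87.5]
force: [-0.5, -0.5, -1.4]
width: 0.0518
```

```bash
python3 -c "
from h import *
go([.5765,.0795,.0640]);print(ctrl.read_state()['force'])
snap('p',(230,120,130,100,6))
"
```

```text
dx 0.2 dy 2.2 dz 0.1 roll 0.00 12.8 [0.5764 0.0797 0.0662] [-90.0815   0.1026 -87.5186]
[-0.4955 -0.5377 -1.4252]
```

View pics/p_scene.png

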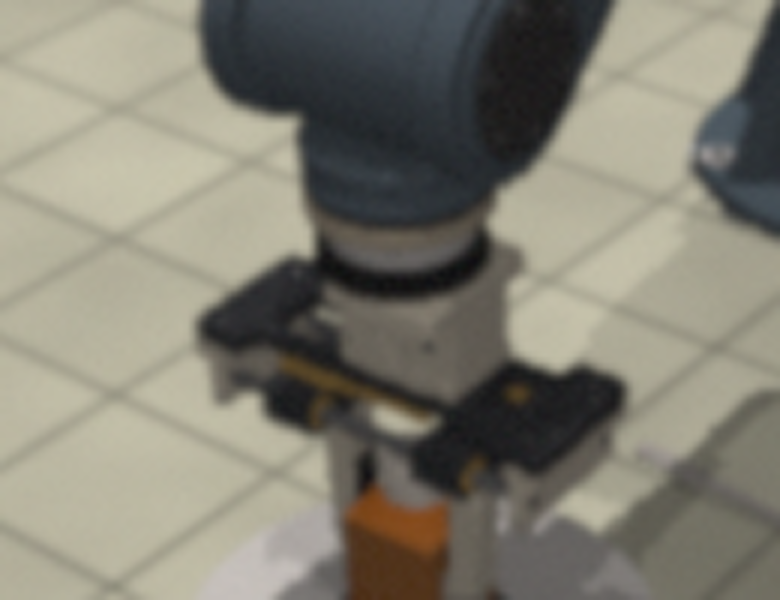

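play_rows(
  series=[
    {"dx":0,"dy":1,"dz":0,"roll":0},
    {"dx":0,"dy":2,"dz":0,"roll":0},
    {"dx":0,"dy":2.4,"dz":0,"roll":0},
    {"dx":0,"dy":2.4,"dz":0,"roll":0},
  ],
)

```text
t: 13.25
tcp_pos: [0.5765, 0.0797, 0.0639]
orientation: [-90.1, 0.1, -87.5]
force: [-0.0, 0.2, -0.8]
width: 0.0519
```

play_rows(
  series=[
    {"dx":0,"dy":0,"dz":0,"roll":0},
    {"dx":0,"dy":0,"dz":0,"roll":0},
    {"dx":0,"dy":0,"dz":0,"roll":0},
    {"dx":0,"dy":0,"dz":0,"roll":0},
    {"dx":0,"dy":0,"dz":0,"roll":0},
  ],
  hand=0.85,
)

```text
t: 13.75
tcp_pos: [0.5765, 0.0796, 0.0639]
orientation: [-90.1, 0.1, -87.5]
force: [-0.7, -0.7, 0.9]
width: 0.0786
```

play_rows(
  series=[
    {"dx":0,"dy":-10,"dz":0,"roll":0},
    {"dx":0,"dy":-30,"dz":0,"roll":0},
    {"dx":0,"dy":-60,"dz":0,"roll":0},
    {"dx":0,"dy":-90,"dz":0,"roll":0},
    {"dx":0,"dy":-110,"dz":0,"roll":0},
    {"dx":0,"dy":-120,"dz":-20,"roll":0},
    {"dx":0,"dy":-120,"dz":-50,"roll":0},
    {"dx":0,"dy":-120,"dz":-80,"roll":0},
    {"dx":0,"dy":-120,"dz":-100,"roll":0},
    {"dx":0,"dy":-120,"dz":-100,"roll":0},
    {"dx":0,"dy":-120,"dz":-100,"roll":0},
  ],
)

```text
t: 14.85
tcp_pos: [0.4776, 0.0751, 0.1849]
orientation: [-90.0, 0.1, -87.5]
force: [-0.2, 0.5, -0.2]
width: 0.0787
```

```bash
python3 -c "
from h import *
s=ctrl.read_state();im=read_camera('wrist');cv2.imwrite('pics/w4.png',im)
print(s['t'],repr(s['tcp_pos']),repr(s['orientation']))
snap('q',(230,140,130,100,6),(250,110,130,100,6))
"
```

```text
14.85 array([0.4776, 0.0751, 0.1849]) array([-89.9702,   0.1033, -87.5163])
```

View pics/w4.png

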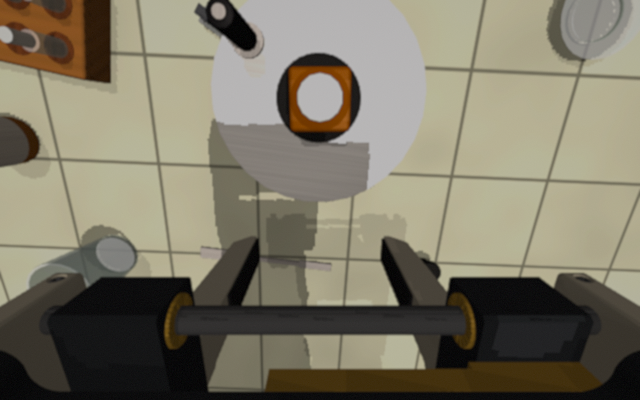

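View pics/q_scene.png

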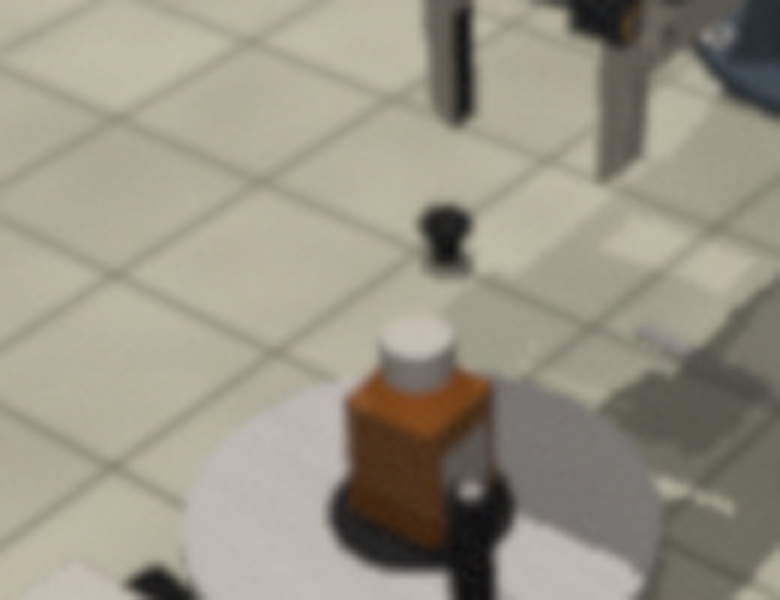

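View pics/q_top.png

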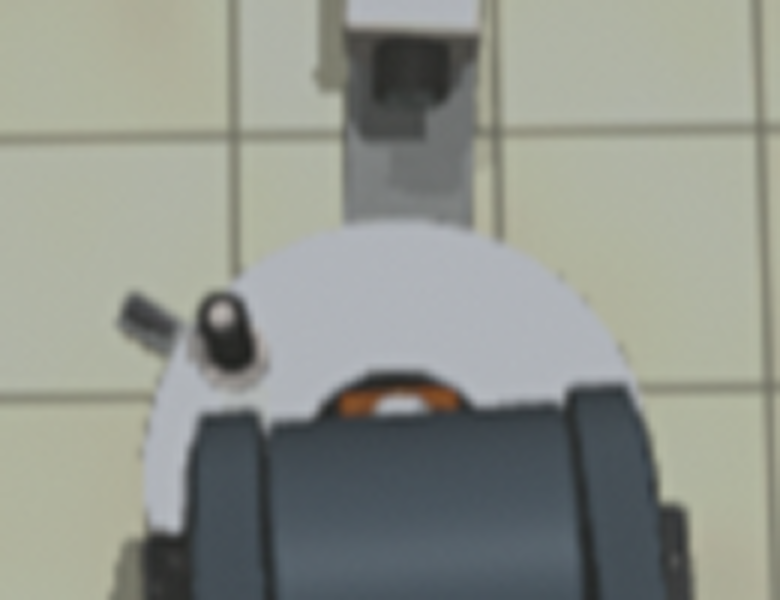

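The bottle stands alone on the pad, with the cap circle at (320,97) and the pad at about (318,98) in the wrist view. The handle top is at (218,11) and its foot at (250,41). I'll turn these into positions.

Run:
```python
from circ import *
s=dict(tcp_pos=np.array([0.4776,0.0751,0.1849]),orientation=np.array([-89.9702,0.1033,-87.5163]))
im=cv2.imread("pics/w4.png");cv2.imwrite("pics/w4c.png",cv2.resize(im[0:150,180:380],None,fx=4,fy=4,interpolation=cv2.INTER_CUBIC))
print("cap",wonz((320,97),.134,s))
g=cv2.cvtColor(im,6);hsv=cv2.cvtColor(im,40)
m=((g<60)|((hsv[...,1]>120))).astype(np.uint8);k=np.zeros_like(m);k[45:150,270:370]=1;m*=k
c=max(cv2.findContours(m,0,1)[0],key=cv2.contourArea);c=cv2.convexHull(c)[:,0];c=c[c[:,1]<110]
print("pad",fitc(np.array([wonz(p,.034,s)[:2] for p in c])))
for p,z in(((218,11),.117),((250,41),.037)):
    w=wonz(p,z,s);d=w[:2]-[.5768,.0795];print(w,np.hypot(*d),np.degrees(np.arctan2(d[1],d[0])))
```

```text
cap [0.5742 0.0769 0.134 ]
pad (array([0.5773, 0.079 ]), np.float64(0.04348203199006393))
[0.6299 0.1527 0.117 ] 0.09039176801823211 54.06263885393057
[0.6283 0.1488 0.037 ] 0.08632004827326993 53.34573939199639
```

View pics/w4c.png

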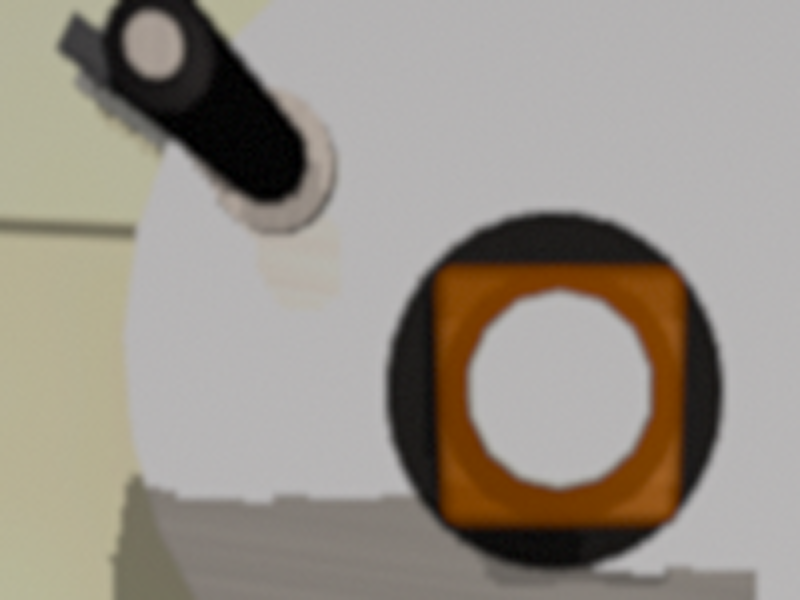

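```bash
python3 -c "
from h import *
go([.630,.1525,.185],-87.5)
go([.630,.1525,.076],-87.5)
"
```

```text
dx -70.7 dy -0.8 dz 155.5 roll -0.02 15.0 [0.4777 0.0751 0.1842] [-90.0343   0.1003 -87.5218]
dx -70.6 dy 108.2 dz 155.6 roll -0.02 15.0 [0.4777 0.0751 0.1842] [-90.0343   0.1003 -87.5218]
```

play_rows(
  series=[
    {"dx":-10,"dy":0,"dz":15,"roll":0},
    {"dx":-25,"dy":0,"dz":45,"roll":0},
    {"dx":-40,"dy":0,"dz":80,"roll":0},
    {"dx":-55,"dy":0,"dz":115,"roll":0},
    {"dx":-66,"dy":0,"dz":143,"roll":0},
    {"dx":-70.7,"dy":0,"dz":155.5,"roll":0},
    {"dx":-70.7,"dy":0,"dz":155.5,"roll":0},
    {"dx":-70.7,"dy":0,"dz":155.5,"roll":0},
  ],
)

```text
t: 15.8
tcp_pos: [0.6297, 0.1523, 0.1836]
orientation: [-90.1, 0.1, -87.5]
force: [0.6, 0.2, 0.1]
width: 0.079
```

```bash
python3 -c "
from h import *
s=ctrl.read_state();im=read_camera('wrist');cv2.imwrite('pics/w5.png',im)
print(s['tcp_pos'],wproj([.63,.1525,.117],s),wproj([.577,.0795,.134],s))
"
```

```text
[0.6297 0.1523 0.1836] [317.0536 214.6761] [397.2419 281.2039]
```

View pics/w5.png

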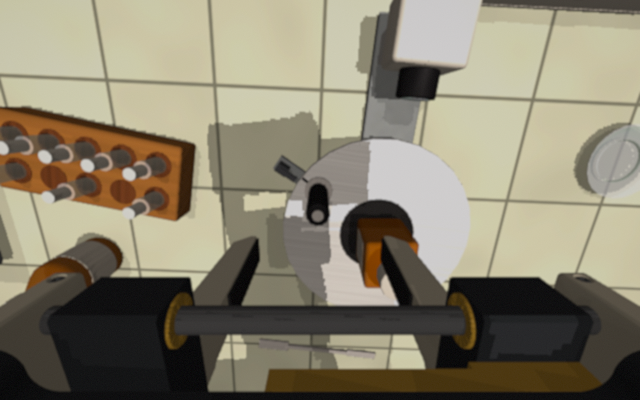

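```bash
python3 -c "
from h import *
s=ctrl.read_state()
for p in((305,178),(281,163),(318,183)):
    w=wonz(p,.037,s);d=w[:2]-[.577,.0793];print(w,np.hypot(*d),np.degrees(np.arctan2(d[1],d[0])))
"
```

```text
[0.644  0.1675 0.037 ] 0.11073457106555366 52.76840865897143
[0.6599 0.1947 0.037 ] 0.1421139849550515 54.29420086953269
[0.6388 0.1525 0.037 ] 0.09580178417050324 49.81694920175986
```

play_rows(
  series=[
    {"dx":-0.3,"dy":0,"dz":0.3,"roll":0},
    {"dx":-0.3,"dy":0,"dz":0.3,"roll":0},
    {"dx":-0.3,"dy":0,"dz":0.3,"roll":0},
    {"dx":-0.3,"dy":25,"dz":0.3,"roll":0},
    {"dx":-0.3,"dy":55,"dz":0.3,"roll":0},
    {"dx":-0.3,"dy":85,"dz":0.3,"roll":0},
    {"dx":-0.3,"dy":102,"dz":0.3,"roll":0},
    {"dx":-0.3,"dy":107,"dz":0.3,"roll":0},
    {"dx":-0.3,"dy":107,"dz":0.3,"roll":0},
    {"dx":-0.3,"dy":107,"dz":0.3,"roll":0},
  ],
  hand=0.5,
)

```text
t: 16.85
tcp_pos: [0.6302, 0.1527, 0.0781]
orientation: [-90.0, 0.1, -87.5]
force: [-0.5, 0.2, -0.4]
width: 0.0464
```

play_rows(
  series=[
    {"dx":0,"dy":0,"dz":0,"roll":0},
    {"dx":0,"dy":0,"dz":0,"roll":0},
    {"dx":0,"dy":0,"dz":0,"roll":0},
    {"dx":0,"dy":0,"dz":0,"roll":0},
    {"dx":0,"dy":0,"dz":0,"roll":0},
    {"dx":0,"dy":0,"dz":0,"roll":0},
  ],
  hand=0,
)

```text
t: 17.45
tcp_pos: [0.6308, 0.1531, 0.0787]
orientation: [-89.9, 0.1, -87.5]
force: [2.3, 4.3, 3.2]
width: 0.0216
```

```bash
python3 -c "
from h import *
s=ctrl.read_state();print(s)
C=np.array([.577,.0793]);d=s['tcp_pos'][:2]-C;r=np.hypot(*d);a=np.arctan2(d[1],d[0]);print(r,np.degrees(a))
R=Rt(s)
for i in range(1,21):
    b=a+np.radians(6*i);p=np.append(C+r*np.array([np.cos(b),np.sin(b)]),s['tcp_pos'][2]);print(6*i,np.round(R.T@(p-s['tcp_pos'])*1000,1))
"
```

```text
{'t': 17.45, 'joint_positions': array([ 9.4832, 39.1927, 85.0777,  0.1495, 55.6112, 96.9272]), 'joint_vel': array([-0.0546, -0.0253, -0.0041,  0.0577, -0.1039, -0.0194]), 'tau': array([ -2.1498, -61.6435, -22.8225,  -0.7303,   0.5886,  -0.0171]), 'tcp_pos': array([0.6308, 0.1531, 0.0787]), 'orientation': array([-89.8974,   0.1369, -87.5281]), 'force': array([2.2705, 4.2891, 3.2226]), 'wrist_torque': array([ 0.6587, -0.3493, -0.0569]), 'width': 0.021561776283127592}
0.09133176259503058 53.92330896550277
6 [-5.6 -0.  -7.8]
12 [-10.3  -0.  -16.1]
18 [-14.1  -0.  -24.9]
24 [-17.  -0. -34.]
30 [-18.9  -0.  -43.3]
36 [-19.8  -0.  -52.9]
42 [-19.7  -0.1 -62.4]
48 [-18.7  -0.1 -71.9]
54 [-16.6  -0.1 -81.2]
60 [-13.6  -0.1 -90.3]
66 [ -9.6  -0.2 -99. ]
72 [  -4.8   -0.2 -107.3]
78 [   0.9   -0.2 -115. ]
84 [   7.4   -0.2 -122. ]
90 [  14.5   -0.3 -128.3]
96 [  22.3   -0.3 -133.9]
102 [  30.6   -0.3 -138.6]
108 [  39.4   -0.3 -142.4]
114 [  48.5   -0.4 -145.3]
120 [  57.9   -0.4 -147.2]
```

Width 21.6 mm means the handle is held. It sits at 53.9° about the axis and the pointer lies at 53–54°, so they are lined up. Starting the turn counter-clockwise, one segment at a time.

```bash
cat > arc.py <<'E'
import sys
from h import *
s=ctrl.read_state();cx,cy,r,a0,a1=map(float,sys.argv[1:6]);C=np.array([cx,cy])
d=s['tcp_pos'][:2]-C;a=np.degrees(np.arctan2(d[1],d[0]));print("now r",np.hypot(*d),"a",a,s['force'],s['t'],s['tcp_pos'][2])
R=Rt(s);w=np.array([0,1,3,6,10,14,18,22,26,30,34,38,42,46,50,54,58,62,66,69,71,72,72][1:])/72
for f in w:
    b=np.radians(a0+(a1-a0)*f);p=np.append(C+r*np.array([np.cos(b),np.sin(b)]),.0785);print(*np.round(R.T@(p-s['tcp_pos'])*1000,1))
E
python3 arc.py .577 .0793 .091 53.9 123.9
```

```text
now r 0.09133176259503058 a 53.92330896550277 [2.2705 4.2891 3.2226] 17.45 0.0786553207848876
-0.7 0.2 -1.4
-2.5 0.2 -3.9
-5.1 0.2 -7.7
-8.3 0.2 -13.0
-11.1 0.1 -18.5
-13.5 0.1 -24.2
-15.5 0.1 -30.0
-17.1 0.1 -36.0
-18.3 0.1 -42.0
-19.1 0.1 -48.2
-19.5 0.1 -54.3
-19.5 0.1 -60.5
-19.0 0.1 -66.7
-18.2 0.1 -72.8
-16.9 0.1 -78.8
-15.2 0.0 -84.8
-13.1 0.0 -90.6
-10.6 0.0 -96.2
-8.5 -0.0 -100.4
-7.0 -0.0 -103.0
-6.2 -0.0 -104.4
-6.2 -0.0 -104.4
```

play_rows(
  series=[
    {"dx":-0.7,"dy":0,"dz":-1.4,"roll":0},
    {"dx":-2.5,"dy":0,"dz":-3.9,"roll":0},
    {"dx":-5.1,"dy":0,"dz":-7.7,"roll":0},
    {"dx":-8.3,"dy":0,"dz":-13,"roll":0},
    {"dx":-11.1,"dy":0,"dz":-18.5,"roll":0},
    {"dx":-13.5,"dy":0,"dz":-24.2,"roll":0},
    {"dx":-15.5,"dy":0,"dz":-30,"roll":0},
    {"dx":-15.5,"dy":0,"dz":-30,"roll":0},
  ],
)

```text
t: 18.25
tcp_pos: [0.5994, 0.1682, 0.0786]
orientation: [-89.9, 0.2, -87.5]
force: [1.4, 7.2, 1.0]
width: 0.0215
```

```bash
python3 arc.py .577 .0793 .0905 72 142; python3 -c "
from h import *
snap('t1',(230,140,130,100,6),(250,110,130,100,6))"
```

```text
now r 0.0917151679898809 a 75.84146372030094 [1.3555 7.2276 0.9502] 18.25 0.0786395849759419
2.6 0.1 4.0
1.6 0.1 1.0
0.3 0.1 -3.4
-1.0 0.1 -9.4
-2.0 0.1 -15.4
-2.5 0.1 -21.6
-2.6 0.1 -27.7
-2.3 0.1 -33.8
-1.6 0.1 -39.9
-0.5 0.1 -46.0
1.1 0.1 -51.9
3.0 0.0 -57.7
5.3 0.0 -63.4
8.1 0.0 -68.9
11.1 -0.0 -74.2
14.6 -0.0 -79.3
18.3 -0.0 -84.2
22.4 -0.1 -88.8
25.7 -0.1 -92.0
28.0 -0.1 -94.1
29.1 -0.1 -95.1
29.1 -0.1 -95.1
```

View pics/t1_scene.png

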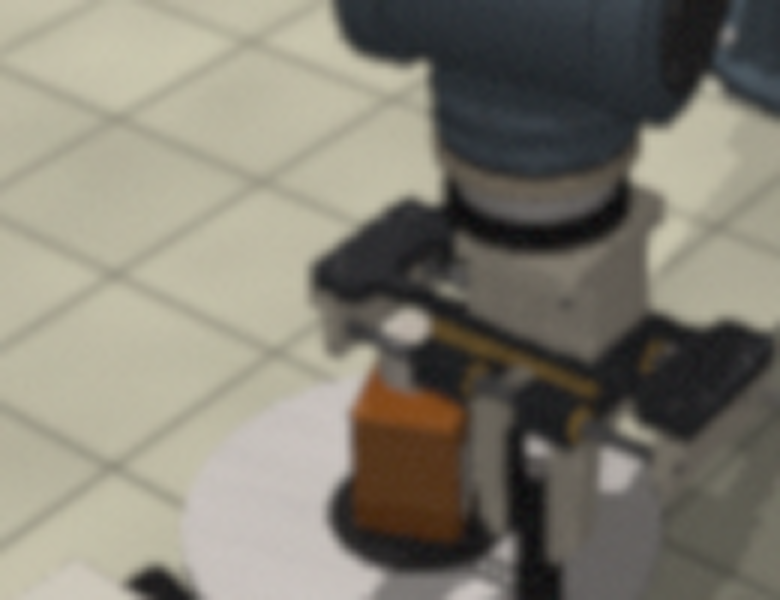

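```bash
python3 arc.py .577 .080 .0912 75.9 147.9
```

```text
now r 0.09099406583522081 a 75.48907729971039 [1.3683 7.4643 0.7129] 18.35 0.07865891045379204
-0.8 0.2 -2.1
-1.6 0.2 -5.2
-2.6 0.2 -9.8
-3.6 0.1 -16.1
-4.1 0.1 -22.5
-4.1 0.1 -28.9
-3.8 0.1 -35.2
-2.9 0.1 -41.5
-1.7 0.1 -47.8
0.0 0.1 -53.9
2.1 0.1 -59.9
4.7 0.0 -65.7
7.6 0.0 -71.4
10.9 -0.0 -76.8
14.6 -0.0 -82.0
18.6 -0.0 -86.9
23.0 -0.1 -91.5
27.7 -0.1 -95.9
31.4 -0.1 -98.9
34.0 -0.1 -100.8
35.3 -0.1 -101.7
35.3 -0.1 -101.7
```

play_rows(
  series=[
    {"dx":-0.8,"dy":0,"dz":-2.1,"roll":0},
    {"dx":-1.6,"dy":0,"dz":-5.2,"roll":0},
    {"dx":-2.6,"dy":0,"dz":-9.8,"roll":0},
    {"dx":-3.6,"dy":0,"dz":-16.1,"roll":0},
    {"dx":-4.1,"dy":0,"dz":-22.5,"roll":0},
    {"dx":-4.1,"dy":0,"dz":-28.9,"roll":0},
    {"dx":-3.8,"dy":0,"dz":-35.2,"roll":0},
    {"dx":-2.9,"dy":0,"dz":-41.5,"roll":0},
    {"dx":-1.7,"dy":0,"dz":-47.8,"roll":0},
    {"dx":0,"dy":0,"dz":-53.9,"roll":0},
    {"dx":2.1,"dy":0,"dz":-59.9,"roll":0},
    {"dx":4.7,"dy":0,"dz":-65.7,"roll":0},
    {"dx":7.6,"dy":0,"dz":-71.4,"roll":0},
    {"dx":10.9,"dy":0,"dz":-76.8,"roll":0},
    {"dx":14.6,"dy":0,"dz":-82,"roll":0},
    {"dx":18.6,"dy":0,"dz":-86.9,"roll":0},
    {"dx":23,"dy":0,"dz":-91.5,"roll":0},
    {"dx":27.7,"dy":0,"dz":-95.9,"roll":0},
    {"dx":31.4,"dy":0,"dz":-98.9,"roll":0},
    {"dx":34,"dy":0,"dz":-100.8,"roll":0},
  ],
)

```text
t: 20.35
tcp_pos: [0.5003, 0.1291, 0.0786]
orientation: [-89.9, 0.2, -87.5]
force: [-0.9, 1.1, 6.5]
width: 0.0214
```

```bash
python3 arc.py .577 .080 .0908 147.5 219.5
```

```text
now r 0.09107059375692841 a 147.3697786104603 [-0.8788  1.1257  6.5316] 20.35 0.07855523914894996
1.6 0.0 -0.8
4.3 0.0 -2.5
8.4 0.0 -4.9
14.0 -0.0 -7.8
19.9 -0.0 -10.3
25.9 -0.0 -12.3
32.0 -0.1 -14.0
38.2 -0.1 -15.2
44.5 -0.1 -16.0
50.8 -0.1 -16.3
57.2 -0.1 -16.2
63.5 -0.2 -15.6
69.7 -0.2 -14.6
75.9 -0.2 -13.2
82.0 -0.2 -11.3
87.9 -0.2 -9.1
93.6 -0.2 -6.4
99.2 -0.2 -3.3
103.2 -0.3 -0.7
105.8 -0.3 1.1
107.0 -0.3 2.0
107.0 -0.3 2.0
```

play_rows(
  series=[
    {"dx":1.6,"dy":0,"dz":-0.8,"roll":0},
    {"dx":4.3,"dy":0,"dz":-2.5,"roll":0},
    {"dx":8.4,"dy":0,"dz":-4.9,"roll":0},
    {"dx":14,"dy":0,"dz":-7.8,"roll":0},
    {"dx":19.9,"dy":0,"dz":-10.3,"roll":0},
    {"dx":25.9,"dy":0,"dz":-12.3,"roll":0},
    {"dx":32,"dy":0,"dz":-14,"roll":0},
    {"dx":38.2,"dy":0,"dz":-15.2,"roll":0},
    {"dx":44.5,"dy":0,"dz":-16,"roll":0},
    {"dx":50.8,"dy":0,"dz":-16.3,"roll":0},
    {"dx":57.2,"dy":0,"dz":-16.2,"roll":0},
    {"dx":63.5,"dy":0,"dz":-15.6,"roll":0},
    {"dx":69.7,"dy":0,"dz":-14.6,"roll":0},
    {"dx":75.9,"dy":0,"dz":-13.2,"roll":0},
    {"dx":82,"dy":0,"dz":-11.3,"roll":0},
    {"dx":87.9,"dy":0,"dz":-9.1,"roll":0},
    {"dx":93.6,"dy":0,"dz":-6.4,"roll":0},
    {"dx":99.2,"dy":0,"dz":-3.3,"roll":0},
    {"dx":103.2,"dy":0,"dz":-0.7,"roll":0},
    {"dx":105.8,"dy":0,"dz":1.1,"roll":0},
  ],
)

```text
t: 22.35
tcp_pos: [0.5073, 0.0235, 0.0786]
orientation: [-89.7, 0.2, -87.6]
force: [7.4, 7.5, 3.9]
width: 0.0214
```

```bash
python3 arc.py .577 .080 .0908 219 291; python3 -c "
from h import *
snap('t2',(230,140,130,100,6))"
```

```text
now r 0.08974401431781628 a -140.96243785543555 [7.4103 7.5148 3.9244] 22.35 0.07857053604305064
1.8 0.1 0.1
4.3 0.1 2.0
7.9 0.1 5.2
12.4 0.1 9.6
16.6 0.1 14.4
20.5 0.1 19.4
24.0 0.1 24.7
27.1 0.1 30.2
29.8 0.1 35.9
32.1 0.1 41.8
34.0 0.2 47.9
35.5 0.2 54.0
36.5 0.2 60.3
37.1 0.2 66.6
37.3 0.3 72.9
37.0 0.3 79.3
36.3 0.3 85.6
35.1 0.4 91.8
34.0 0.4 96.4
33.1 0.4 99.4
32.6 0.4 101.0
32.6 0.4 101.0
```

View pics/t2_scene.png

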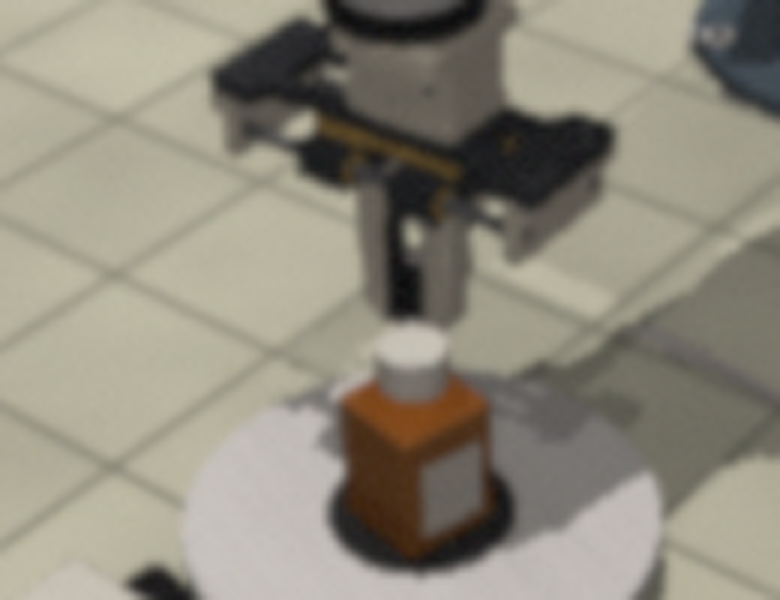

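```bash
python3 arc.py .5778 .0808 .0905 219 291
```

```text
now r 0.09079928122748288 a -140.665989551046 [6.7779 4.596  2.9461] 22.4 0.07859520522005269
0.7 0.1 0.9
3.1 0.1 2.8
6.7 0.1 6.0
11.2 0.1 10.4
15.4 0.1 15.1
19.2 0.1 20.1
22.7 0.1 25.4
25.8 0.2 30.9
28.5 0.2 36.6
30.8 0.2 42.5
32.7 0.2 48.5
34.2 0.2 54.7
35.2 0.3 60.9
35.8 0.3 67.2
36.0 0.3 73.5
35.7 0.4 79.8
35.0 0.4 86.1
33.8 0.4 92.3
32.7 0.5 96.9
31.8 0.5 99.9
31.3 0.5 101.4
31.3 0.5 101.4
```

play_rows(
  series=[
    {"dx":0.7,"dy":0,"dz":0.9,"roll":0},
    {"dx":3.1,"dy":0,"dz":2.8,"roll":0},
    {"dx":6.7,"dy":0,"dz":6,"roll":0},
    {"dx":11.2,"dy":0,"dz":10.4,"roll":0},
    {"dx":15.4,"dy":0,"dz":15.1,"roll":0},
    {"dx":19.2,"dy":0,"dz":20.1,"roll":0},
    {"dx":22.7,"dy":0,"dz":25.4,"roll":0},
    {"dx":25.8,"dy":0,"dz":30.9,"roll":0},
    {"dx":28.5,"dy":0,"dz":36.6,"roll":0},
    {"dx":30.8,"dy":0,"dz":42.5,"roll":0},
    {"dx":32.7,"dy":0,"dz":48.5,"roll":0},
    {"dx":34.2,"dy":0,"dz":54.7,"roll":0},
    {"dx":35.2,"dy":0,"dz":60.9,"roll":0},
    {"dx":35.8,"dy":0,"dz":67.2,"roll":0},
    {"dx":36,"dy":0,"dz":73.5,"roll":0},
    {"dx":35.7,"dy":0,"dz":79.8,"roll":0},
    {"dx":35,"dy":0,"dz":86.1,"roll":0},
    {"dx":33.8,"dy":0,"dz":92.3,"roll":0},
    {"dx":32.7,"dy":0,"dz":96.9,"roll":0},
    {"dx":31.8,"dy":0,"dz":99.9,"roll":0},
  ],
)

```text
t: 24.4
tcp_pos: [0.6076, -0.0034, 0.0785]
orientation: [-89.9, 0.3, -87.6]
force: [-3.3, 7.9, 8.4]
width: 0.0214
```

```bash
python3 arc.py .5778 .0808 .0905 290.5 362.5
```

```text
now r 0.08928832947890658 a -70.49900270586035 [-3.3443  7.8515  8.4416] 24.4 0.07853994117506989
0.2 0.0 3.4
-0.9 0.1 6.3
-2.7 0.1 10.7
-5.5 0.1 16.4
-8.7 0.1 21.8
-12.2 0.1 27.1
-16.1 0.2 32.0
-20.3 0.2 36.7
-24.9 0.2 41.1
-29.7 0.3 45.2
-34.8 0.3 48.9
-40.2 0.3 52.2
-45.8 0.4 55.2
-51.5 0.4 57.7
-57.5 0.4 59.9
-63.6 0.5 61.6
-69.7 0.5 62.9
-76.0 0.5 63.8
-80.7 0.6 64.2
-83.9 0.6 64.3
-85.5 0.6 64.3
-85.5 0.6 64.3
```

```bash
python3 arc.py .5778 .0812 .0900 289.8 361.8
```

```text
now r 0.08966548317676229 a -70.58432727306925 [-3.3443  7.8515  8.4416] 24.4 0.07853994117506989
-0.3 0.0 2.2
-1.4 0.1 5.1
-3.1 0.1 9.5
-5.8 0.1 15.2
-8.9 0.1 20.7
-12.4 0.1 25.9
-16.2 0.2 30.9
-20.3 0.2 35.6
-24.8 0.2 40.0
-29.6 0.3 44.1
-34.6 0.3 47.9
-39.9 0.3 51.3
-45.4 0.4 54.3
-51.1 0.4 56.9
-57.0 0.4 59.1
-63.0 0.5 60.9
-69.1 0.5 62.3
-75.3 0.5 63.2
-80.0 0.6 63.6
-83.2 0.6 63.8
-84.8 0.6 63.8
-84.8 0.6 63.8
```

play_rows(
  series=[
    {"dx":-0.3,"dy":0,"dz":2.2,"roll":0},
    {"dx":-1.4,"dy":0,"dz":5.1,"roll":0},
    {"dx":-3.1,"dy":0,"dz":9.5,"roll":0},
    {"dx":-5.8,"dy":0,"dz":15.2,"roll":0},
    {"dx":-8.9,"dy":0,"dz":20.7,"roll":0},
    {"dx":-12.4,"dy":0,"dz":25.9,"roll":0},
    {"dx":-16.2,"dy":0,"dz":30.9,"roll":0},
    {"dx":-20.3,"dy":0,"dz":35.6,"roll":0},
    {"dx":-24.8,"dy":0,"dz":40,"roll":0},
    {"dx":-29.6,"dy":0,"dz":44.1,"roll":0},
    {"dx":-34.6,"dy":0,"dz":47.9,"roll":0},
    {"dx":-39.9,"dy":0,"dz":51.3,"roll":0},
    {"dx":-45.4,"dy":0,"dz":54.3,"roll":0},
    {"dx":-51.1,"dy":0,"dz":56.9,"roll":0},
    {"dx":-57,"dy":0,"dz":59.1,"roll":0},
    {"dx":-63,"dy":0,"dz":60.9,"roll":0},
    {"dx":-69.1,"dy":0,"dz":62.3,"roll":0},
    {"dx":-75.3,"dy":0,"dz":63.2,"roll":0},
    {"dx":-80,"dy":0,"dz":63.6,"roll":0},
    {"dx":-83.2,"dy":0,"dz":63.8,"roll":0},
  ],
)

```text
t: 26.4
tcp_pos: [0.6667, 0.0821, 0.0786]
orientation: [-90.1, 0.3, -87.5]
force: [-4.4, -0.6, 5.6]
width: 0.0213
```

```bash
python3 arc.py .5778 .0808 .0903 361 413.8; python3 -c "
from h import *
go([.6308,.1531,.0785])"
```

```text
now r 0.08888169682152924 a 0.838637167099558 [-4.4349 -0.6155  5.6258] 26.4 0.07859947512938
-1.4 0.1 1.4
-3.7 0.1 1.4
-7.1 0.1 1.3
-11.8 0.2 1.0
-16.3 0.2 0.4
-20.9 0.2 -0.4
-25.4 0.2 -1.5
-29.8 0.2 -2.8
-34.2 0.3 -4.3
-38.5 0.3 -6.0
-42.7 0.3 -8.0
-46.8 0.3 -10.1
-50.7 0.4 -12.5
-54.6 0.4 -15.1
-58.3 0.4 -17.8
-61.8 0.4 -20.8
-65.2 0.4 -23.9
-68.5 0.5 -27.2
-70.8 0.5 -29.8
-72.3 0.5 -31.5
-73.0 0.5 -32.4
-73.0 0.5 -32.4
dx -72.5 dy 0.5 dz -32.8 roll 0.00 26.4 [0.6667 0.0821 0.0786] [-90.0944   0.2677 -87.5375]
```

play_rows(
  series=[
    {"dx":-1.4,"dy":0,"dz":0.2,"roll":0},
    {"dx":-4,"dy":0,"dz":0.3,"roll":0},
    {"dx":-8,"dy":0,"dz":0.3,"roll":0},
    {"dx":-12.5,"dy":0,"dz":0.2,"roll":0},
    {"dx":-17,"dy":0,"dz":-0.2,"roll":0},
    {"dx":-21.5,"dy":0,"dz":-1,"roll":0},
    {"dx":-26,"dy":0,"dz":-2,"roll":0},
    {"dx":-30.5,"dy":0,"dz":-3.4,"roll":0},
    {"dx":-35,"dy":0,"dz":-5,"roll":0},
    {"dx":-39.5,"dy":0,"dz":-7,"roll":0},
    {"dx":-44,"dy":0,"dz":-9.1,"roll":0},
    {"dx":-48.5,"dy":0,"dz":-11.7,"roll":0},
    {"dx":-53,"dy":0,"dz":-14.6,"roll":0},
    {"dx":-57.5,"dy":0,"dz":-17.8,"roll":0},
    {"dx":-62,"dy":0,"dz":-21.5,"roll":0},
    {"dx":-66,"dy":0,"dz":-25.3,"roll":0},
    {"dx":-69.5,"dy":0,"dz":-29.1,"roll":0},
    {"dx":-71.8,"dy":0,"dz":-31.8,"roll":0},
    {"dx":-72.5,"dy":0,"dz":-32.7,"roll":0},
    {"dx":-72.5,"dy":0,"dz":-32.7,"roll":0},
  ],
)

```text
t: 28.4
tcp_pos: [0.6305, 0.1534, 0.0787]
orientation: [-90.1, 0.3, -87.5]
force: [-0.2, 1.8, -2.1]
width: 0.0215
```

```bash
python3 -c "
from h import *
go([.6305,.1528,.0785])
s=ctrl.read_state();im=read_camera('wrist');cv2.imwrite('pics/w6.png',im)"
```

```text
dx 0.6 dy 0.2 dz -0.0 roll 0.00 28.4 [0.6305 0.1534 0.0787] [-90.139    0.2832 -87.5347]
```

View pics/w6.png

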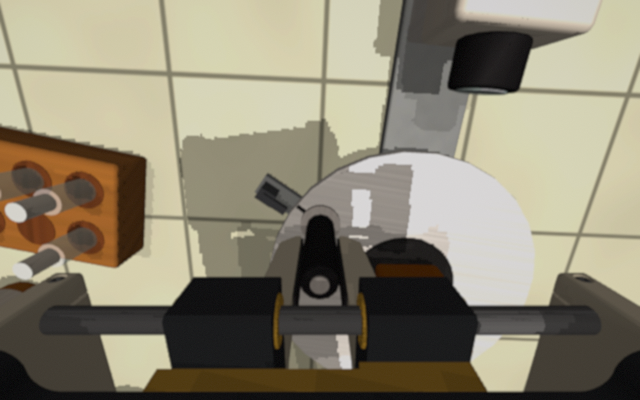

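The handle is back at the pointer. Now I'll open partly, go straight up and back off.

play_rows(
  series=[
    {"dx":0,"dy":0,"dz":0,"roll":0},
    {"dx":0,"dy":0,"dz":0,"roll":0},
    {"dx":0,"dy":0,"dz":0,"roll":0},
    {"dx":0,"dy":0,"dz":0,"roll":0},
    {"dx":0,"dy":-15,"dz":0,"roll":0},
    {"dx":0,"dy":-40,"dz":0,"roll":0},
    {"dx":0,"dy":-75,"dz":0,"roll":0},
    {"dx":0,"dy":-105,"dz":0,"roll":0},
    {"dx":0,"dy":-120,"dz":0,"roll":0},
    {"dx":0,"dy":-125,"dz":-20,"roll":0},
    {"dx":0,"dy":-125,"dz":-50,"roll":0},
    {"dx":10,"dy":-125,"dz":-90,"roll":0},
    {"dx":30,"dy":-125,"dz":-130,"roll":0},
    {"dx":50,"dy":-125,"dz":-160,"roll":0},
    {"dx":65,"dy":-125,"dz":-180,"roll":0},
    {"dx":70,"dy":-125,"dz":-185,"roll":0},
    {"dx":70,"dy":-125,"dz":-185,"roll":0},
    {"dx":70,"dy":-125,"dz":-185,"roll":0},
  ],
  hand=0.45,
)

```text
t: 30.25
tcp_pos: [0.45, 0.0752, 0.204]
orientation: [-90.1, 0.3, -87.5]
force: [0.8, -0.5, 0.9]
width: 0.0419
```

Run:
```python
from circ import *
s=ctrl.read_state();im=read_camera('wrist');cv2.imwrite('pics/w7.png',im)
print(s['t'],repr(s['tcp_pos']),repr(s['orientation']))
cv2.imwrite('pics/w7c.png',cv2.resize(im[0:150,160:400],None,fx=3.3,fy=3.3,interpolation=2))
snap('z',(230,140,130,100,6),(250,110,130,100,6))
```

```text
30.25 array([0.45  , 0.0752, 0.204 ]) array([-90.0989,   0.2929, -87.5496])
```

View pics/w7c.png

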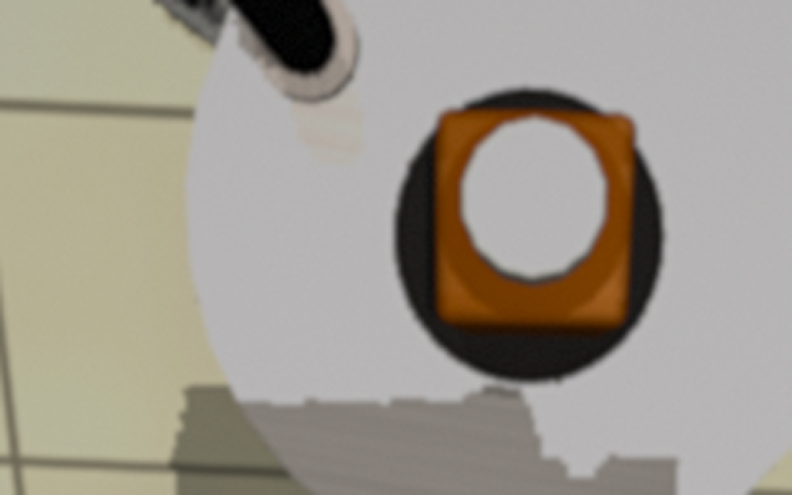

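View pics/z_scene.png

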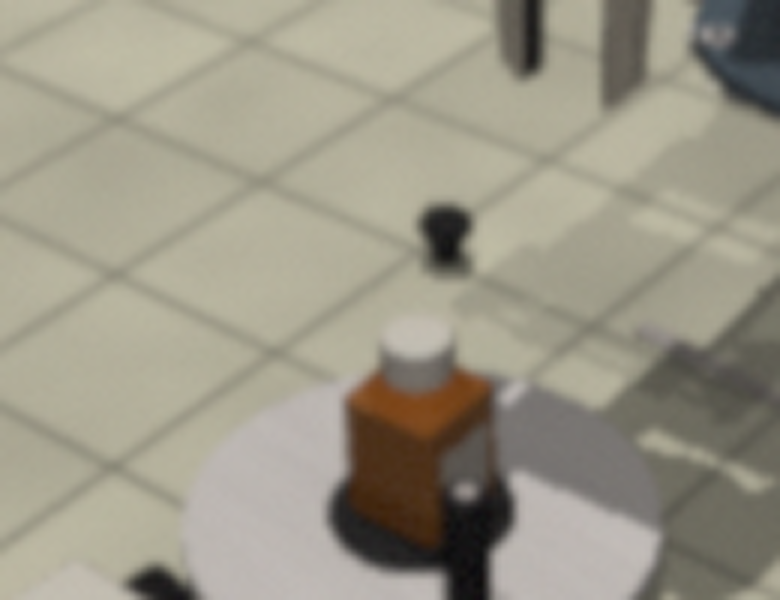

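View pics/z_top.png

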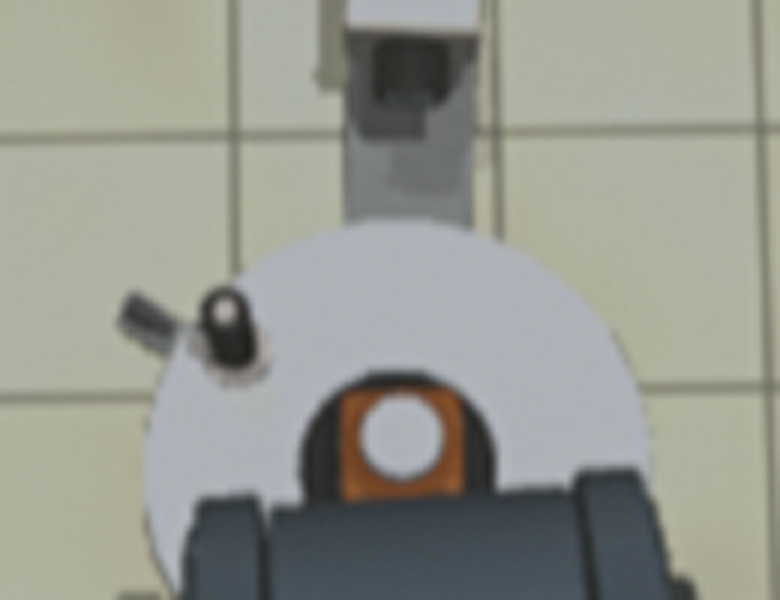

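The handle top is within about 1 px (about 1°) of where it started, and the bottle is upright on the pad and unheld, so I'm handing in.

```bash
python3 -c "
from h import *
print(order.sign_off())"
```

```text
the job is handed in; nothing more can be done
None
```

The job is handed in at about 30 s of the 72 s: the bottle stands cap up on the pad, released, and the turntable has made one full counter-clockwise turn. I gripped the bottle by its cap and swung it upright with a softened grip. I then gripped it again by the body, set it on the pad and let go. Finally I held the handle and took it round, ending within about 1 mm of where I first gripped it.

**Last checks:**
- **Bottle:** the wrist, scene and top views show it upright on the pad. When placed, it measured about 3–4 mm off centre (limit 18 mm); after the turn I checked this by eye only.
- **Handle:** it is back at the pointer to within about 1° (limit about 9°).
- **Robot:** the gripper is clear of everything. Sampled wrist forces stayed under about 13 N.
- **Other things on the bench:** those in the last views look unmoved. I did not measure each one.

**Failed or disagreed:**
- The first try at standing the bottle up only lifted it level, because the full grip was too tight to let it swing.
- My estimate of the turntable axis was about 1–2 mm off. It showed as side forces of up to about 8 N, and I corrected it during the turn.
- One early pointer reading (59°) disagreed with the handle (53°). A closer wrist view put the pointer at 53–54° and the handle at 54°, so I used those.

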